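Load the calibrator vials by shade and shut the analyser drawer

TASK

The blood analyser is due for calibration: stand the four calibrator vials in its open drawer in order of shade, the palest in the one-dot well and each darker one in the next, to the darkest in the four-dot well, every vial seated upright on the bottom of its well. Do not tip a vial over on the way, and when all four are in, push the drawer fully shut.

Things in the scene. Friction and masses are not known exactly. Their poses are not given: they have to be found in the camera images.
- vial_pale_mid (a point): calibrator vial whose content and top button are pale pink, the palest of four that differ only in shade; upright glass cylinder 30 mm across to 50 mm up, foot bevelled, then a 21 mm neck and crimped cap, 75 mm tall, about 40 g; point on its axis half-way up, 37.5 mm above its foot; z up its axis
- vial_light_mid (a point): calibrator vial whose content and top button are light coral red, second palest of four that differ only in shade; upright glass cylinder 30 mm across to 50 mm up, foot bevelled, then a 21 mm neck and crimped cap, 75 mm tall, about 40 g; point on its axis half-way up, 37.5 mm above its foot; z up its axis
- vial_red_mid (a point): calibrator vial whose content and top button are strong red, second darkest of four that differ only in shade; upright glass cylinder 30 mm across to 50 mm up, foot bevelled, then a 21 mm neck and crimped cap, 75 mm tall, about 40 g; point on its axis half-way up, 37.5 mm above its foot; z up its axis
- vial_dark_mid (a point): calibrator vial whose content and top button are very dark maroon, the darkest of four that differ only in shade; upright glass cylinder 30 mm across to 50 mm up, foot bevelled, then a 21 mm neck and crimped cap, 75 mm tall, about 40 g; point on its axis half-way up, 37.5 mm above its foot; z up its axis
- well_1: dark well plate 60 x 61 x 14 mm in the drawer, marked on the top edge of the drawer front with one dot, at the drawer's left end as you face the analyser (+y end). Round well 39 mm across, mouth chamfered to about 44 mm, 10 mm deep; origin on the well's axis at the plate's underside, well floor 4 mm and mouth 14 mm above it; wells 62 mm apart along y; x points into the analyser, z up; slides with the drawer
- well_2: dark well plate 60 x 61 x 14 mm in the drawer, marked on the top edge of the drawer front with two dots, next to well_1. Round well 39 mm across, mouth chamfered to about 44 mm, 10 mm deep; origin on the well's axis at the plate's underside, well floor 4 mm and mouth 14 mm above it; wells 62 mm apart along y; x points into the analyser, z up; slides with the drawer
- well_3: dark well plate 60 x 61 x 14 mm in the drawer, marked on the top edge of the drawer front with three dots, next to well_2. Round well 39 mm across, mouth chamfered to about 44 mm, 10 mm deep; origin on the well's axis at the plate's underside, well floor 4 mm and mouth 14 mm above it; wells 62 mm apart along y; x points into the analyser, z up; slides with the drawer
- well_4: dark well plate 60 x 61 x 14 mm in the drawer, marked on the top edge of the drawer front with four dots, at the right (-y) end. Round well 39 mm across, mouth chamfered to about 44 mm, 10 mm deep; origin on the well's axis at the plate's underside, well floor 4 mm and mouth 14 mm above it; wells 62 mm apart along y; x points into the analyser, z up; slides with the drawer
- drawer (a joint): drawer of the light grey bench analyser: 0 m shut, 0.12 m fully open (starts 0.105 to 0.12); runs along the wells' x with 2 N friction. Its front (266 mm wide, top 56 mm above the desk) carries a pull, 130 x 28 mm and 24 mm up at its middle, whose flat face to push lies 62 mm to -x of the line of wells. Housing 322 mm wide: a 101 mm high step, 73 mm to +x of the fully open wells, and 194 mm high from 50 mm farther
Things that resemble listed ones, but are neither listed nor needed, are in the scene too. Leave any yellow look-alike of the part that bears vial_red_mid alone. Leave any blue look-alike of the part that bears vial_dark_mid alone.

How it is judged (in metres and radians):
On the way:
1. all four vials stand in their own wells, with the drawer still open (horizontal distance between vial_pale_mid and well_1 below 0.008 m and z of vial_pale_mid in the frame of well_1 below 0.0455 m and angle between each of vial_pale_mid, vial_light_mid, vial_red_mid, vial_dark_mid's own z axis and vertical below 0.15 rad and horizontal distance between vial_light_mid and well_2 below 0.008 m and z of vial_light_mid in the frame of well_2 below 0.0455 m and horizontal distance between vial_red_mid and well_3 below 0.008 m and z of vial_red_mid in the frame of well_3 below 0.0455 m and horizontal distance between vial_dark_mid and well_4 below 0.008 m and z of vial_dark_mid in the frame of well_4 below 0.0455 m and value of joint drawer above 0.06 m), for 0.2 s.
At the end, for the whole second after the job is handed in: each vial upright (within 0.15 rad), at rest and seated on the floor of its own well (centre within 8 mm of the well's axis), palest in well_1 to darkest in well_4, and the drawer shut to within 5 mm (horizontal distance between vial_pale_mid and well_1 below 0.008 m and z of vial_pale_mid in the frame of well_1 below 0.0455 m and angle between each of vial_pale_mid, vial_light_mid, vial_red_mid, vial_dark_mid's own z axis and vertical below 0.15 rad and horizontal distance between vial_light_mid and well_2 below 0.008 m and z of vial_light_mid in the frame of well_2 below 0.0455 m and horizontal distance between vial_red_mid and well_3 below 0.008 m and z of vial_red_mid in the frame of well_3 below 0.0455 m and horizontal distance between vial_dark_mid and well_4 below 0.008 m and z of vial_dark_mid in the frame of well_4 below 0.0455 m and linear speed of each of vial_pale, vial_light, vial_red, vial_dark below 0.02 m/s and value of joint drawer below 0.005 m); the robot touches nothing.
It fails at once if a vial is tipped over (angle between any of vial_pale_mid, vial_light_mid, vial_red_mid, vial_dark_mid's own z axis and vertical above 0.7 rad).
It also fails if it takes over 138 s, if anything falls off the work surface, if the arm or the gripper's body presses on something with over 40 N, if the wrist force passes 120 N, or if a joint passes its speed limit or range.

ROBOT

A 6-joint arm with a two-finger parallel gripper is mounted at the origin on a cart in front of the work surface, level with it; the furniture and walls round the work are solid. World frame = base frame: x ahead of the robot, y to its left, z up, the work surface at z = 0. Lengths are in m, angles in degrees, forces in N, time in s.
With the tool pointing down it reaches from about 0.35 to 0.875 m from the base axis. Payload 4.2 kg.
Tool frame: the origin (TCP) lies midway between the tips of the shut fingers; the grasp point (between the pads) lies r.pinch_z behind it (r.pinch_z is the distance from the TCP to the grasp point, in m); z points along the fingers, y is the direction in which the jaws open and shut (so a half turn about z gives the same grasp; the last joint's range is limited). The gripper opens to 87 mm and grips with 3 to 60 N. Pads are 19 mm wide; open, the fingers measure 117 mm over their backs; the gripper's body (75 mm by 190 mm) begins 51 mm behind the grasp point.
Start: joints at [14.817, 22.042, 0.453, 0, -68.411, -14.817], TCP at [0.625, 0, 0.223] pointing down, gripper open.
Joint ranges: [-179.83, 179.83], [-69.29, 118.12], [-61.27, 80.66], [-181.25, 117.63], [-171.15, -9.14], [-177.46, 177.46]. Speed limits (degrees/s): [159.86, 159.86, 180, 180, 180, 180].

INTERFACE

Orientations are given as a 3x3 rotation matrix whose columns are the frame's x, y, z axes.
In Python, from station import r gives the robot as it stands. The module is installed in compiled form; this text tells all that it offers.
- The arm moves only by the tool play_rows, never from a script. Its argument "deltas" is a list of rows, each a list of 7 numbers: the shift along the tool's x, y, z in units of 25 mm (1.0 is 25 mm), then the turn, a rotation vector about the tool's x, y, z in units of 5 degrees (1.0 is 5 degrees), then the finger opening in mm, from 0 to 87. In form: [[tx, ty, tz, wx, wy, wz, fingers], ...]. A call has 1 to 12 rows; each row is the pose to reach, as a shift and turn from the pose commanded when the call began, along the tool's axes at that moment; what a row does not reach only later rows make up. A row lasts 1/10 s, in which the tool goes at most 50 mm and 8.59 degrees, less where a joint would pass 70% of its speed; a pose out of reach is approached as far as the arm can. A call with a gripper value outside its range is refused whole. The fingers move at their own pace and stop on an object; the grip force is fixed at half the most. Time passes only in rows, so rows that repeat a pose let the fingers close. It gives the time, the measured TCP pose, the force and the opening at its end, in the units of the state.
- r.sense(): the state, without advancing time (a new reading comes with each control period).
- r.capture(name): name is "scene" or "side" or "wrist"; returns a dict with "pixels" (384x512x3 uint8, red, green, blue), "camera_matrix" (3x3 intrinsics, pixels), "R" (3x3) and "t" (3): a world point X has camera coordinates R X + t; the wrist camera has in their place "T_tool_cam" (4x4, takes a point from camera to tool coordinates, whose origin is the TCP and whose axes are the flange's). Camera axes: x right, y down, z forward; pixel columns grow to the right and rows downward; lengths in m; the calibration is good to about 2 mm. A picture is of the moment at which its call begins: read the wrist's pose just before it. There is no depth.
- r.finish_job(): hands the job in, once; it reports no verdict.
Trained networks look in the newest picture that a camera, given by its name, has taken for a name from the list of things; names that differ only in an ending like _2 or _b are one class to them, and where a whole thing is asked for, a point or a joint stands for the part that bears it (a point fixed in the world has none). Each returns a list of dicts, best first, with "score" (0 to 1); they miss things now and then, are a little off and sometimes report something else, mostly with a low value. They report only what shows in the picture. A call takes as long as a camera call. They do not tell look-alikes from the thing itself.
- r.spot_in(camera, target): "centre" ([x, y, z] in m, in world coordinates, good to about 4 mm: the middle of the surface that is visible of it).
- r.cut_out(camera, target): "region" (384x512 bool, what is visible of it).
The state is a dict: "time_s": time; "joints": joint angles; "joint_velocities": joint speeds; "effort": joint torques, N m; "tcp_pos": TCP position; "ee_rot": TCP orientation; "wrist_force": force on the tool from outside, world axes, zero at the start; "moment": the same for the moment, N m; "gripper_width": opening from 0.0 (shut) to 1.0 (fully open).
Only numpy, scipy, OpenCV 4.12 (cv2) and the standard library are available. Lean on these libraries where they do the work, as an engineer would, in place of code of your own. Each camera call takes 0.05 s, during which the arm holds its last target.

## Working session

There is one attempt and no reset: what is moved stays moved. The work goes in short steps, Python scripts to look and compute and a tool call to move; the robot and the scene stay as the last step left them, time stands still between calls to the robot, and variables do not carry over. Pictures are saved under pics/ and viewed, and the job is handed in when it is done.

Besides the shell and the picture viewer there is one more tool, called after "Request:" as a command line: name --pt "numbers of a row" for each row, then --argument value for the rest. play_rows: Moves the arm, as the interface text tells. Its arguments: {"type":"object","properties":{"deltas":{"type":"array","items":{"type":"array","items":{"type":"number"}}}},"required":["deltas"]}

```bash
mkdir -p pics
python3 - <<'E'
from station import r
import cv2,numpy as np
print(r.sense(), r.pinch_z)
for n in ["scene","side","wrist"]:
    c=r.capture(n); cv2.imwrite(f"pics/{n}0.png",cv2.cvtColor(c["pixels"],cv2.COLOR_RGB2BGR))
    print(n,c["camera_matrix"].tolist(),{k:np.round(v,4).tolist() for k,v in c.items() if k in("R","t","T_tool_cam")})
for t in ["vial_pale_mid","vial_light_mid","vial_red_mid","vial_dark_mid","well_1","well_2","well_3","well_4","drawer"]:
    for n in ["scene","side"]:
        print(t,n,[(np.round(d["centre"],3).tolist(),round(d["score"],2)) for d in r.spot_in(n,t)])
E
```

```text
{'time_s': 0.0, 'joints': array([ 1.48163175e+01,  2.20897572e+01,  3.78958293e-01, -3.04294804e-02,
       -6.84108815e+01, -1.48179194e+01]), 'joint_velocities': array([ 0.04103038, -0.05664926, -0.05381441, -0.00741208, -0.01792358,
        0.01160775]), 'effort': array([ 5.69075401e-04, -3.90661991e+01,  1.87403029e+01,  4.22001421e+00,
        1.09914420e-02, -1.81494070e-04]), 'tcp_pos': array([6.24387133e-01, 2.10241646e-05, 2.21460844e-01]), 'ee_rot': array([[-2.23824626e-04, -9.99997600e-01, -2.17934778e-03],
       [-9.99999973e-01,  2.23968235e-04, -6.56516854e-05],
       [ 6.61396325e-05,  2.17933303e-03, -9.99997623e-01]]), 'wrist_force': array([-0.87010382, -0.23271327, -0.30273033]), 'moment': array([0.01123664, 0.01363449, 0.00890336]), 'gripper_width': 1.0009386005866971} 0.0187
scene [[474.09806519882613, 0.0, 249.62269936027576], [0.0, 474.09806519882613, 194.25638342100115], [0.0, 0.0, 1.0]] {'R': [[0.5352, -0.8446, 0.0159], [-0.3616, -0.246, -0.8993], [0.7635, 0.4755, -0.437]], 't': [-0.2582, 0.2441, 0.8388]}
side [[389.7974663144041, 0.0, 251.41784303674874], [
[... 1478 characters left out ...]
.136, 0.025], 0.78), ([0.484, -0.321, 0.023], 0.73), ([0.49, -0.266, 0.02], 0.65), ([0.489, -0.202, 0.026], 0.49)]
well_3 scene [([0.502, -0.258, 0.024], 0.7), ([0.504, -0.132, 0.024], 0.62), ([0.507, -0.194, 0.025], 0.53)]
well_3 side [([0.496, -0.136, 0.025], 0.78), ([0.484, -0.321, 0.023], 0.73), ([0.49, -0.266, 0.02], 0.65), ([0.489, -0.202, 0.026], 0.49)]
well_4 scene [([0.502, -0.258, 0.024], 0.7), ([0.504, -0.132, 0.024], 0.62), ([0.507, -0.194, 0.025], 0.53)]
well_4 side [([0.496, -0.136, 0.025], 0.78), ([0.484, -0.321, 0.023], 0.73), ([0.49, -0.266, 0.02], 0.65), ([0.489, -0.202, 0.026], 0.49)]
drawer scene [([0.432, -0.245, 0.032], 0.8)]
drawer side [([0.469, -0.198, 0.023], 0.78)]
```

View pics/scene0.png

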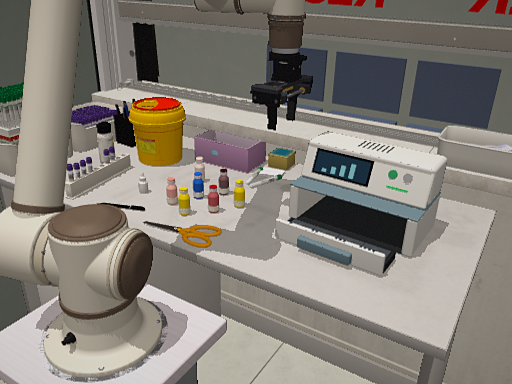

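View pics/side0.png

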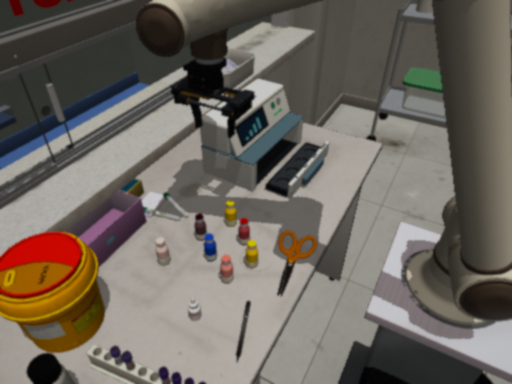

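View pics/wrist0.png

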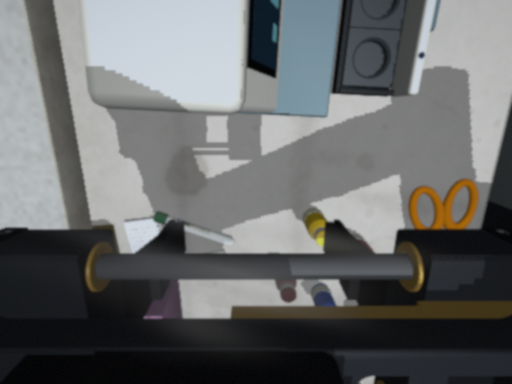

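Run:
```python
import cv2,numpy as np
a=cv2.imread("pics/scene0.png"); b=cv2.imread("pics/side0.png")
A=cv2.resize(a[145:225,130:260],(520,320),interpolation=3)
B=cv2.resize(a[180:275,270:430],(640,380),interpolation=3)
C=cv2.resize(b[200:290,145:275],(520,360),interpolation=3)
D=cv2.resize(b[125:205,240:340],(500,400),interpolation=3)
cv2.imwrite("pics/c1.png",A);cv2.imwrite("pics/c2.png",B);cv2.imwrite("pics/c3.png",C);cv2.imwrite("pics/c4.png",D)
```

```text
(no output)
```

View pics/c1.png

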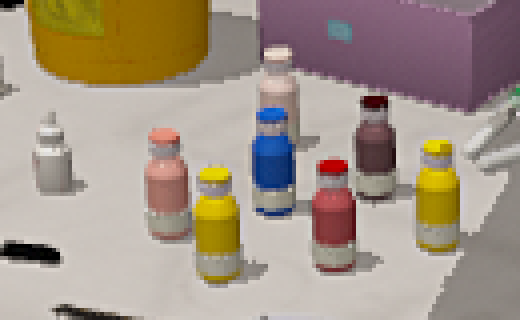

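View pics/c2.png

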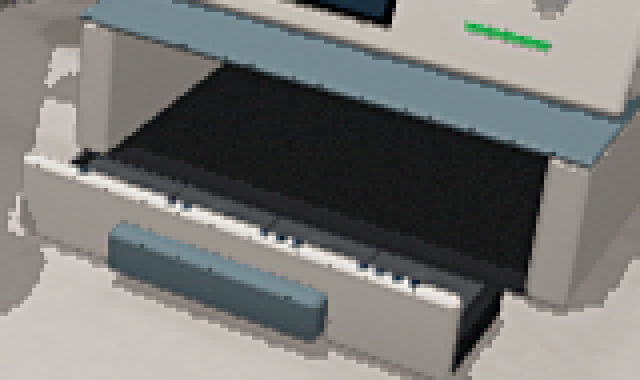

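View pics/c3.png

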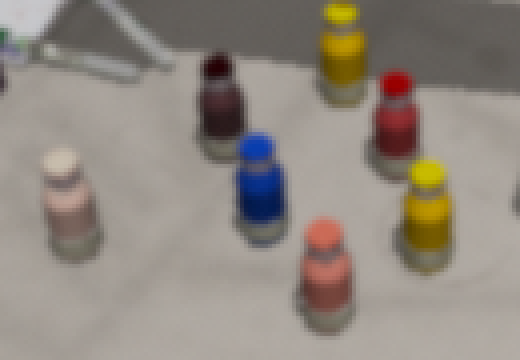

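View pics/c4.png

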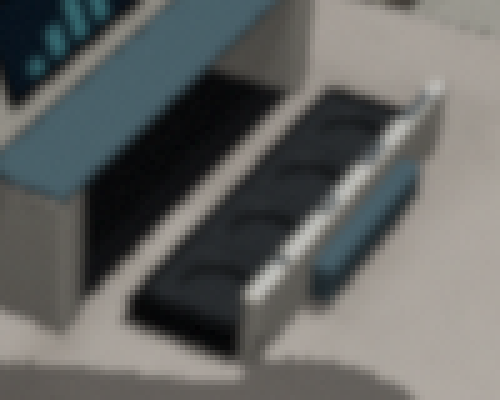

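```bash
cat > h.py <<'E'
from station import r
import cv2,numpy as np
def ray(c,uv,T=None):
    d=np.linalg.solve(c["camera_matrix"],np.array([uv[0],uv[1],1.]))
    if "R" in c: return -c["R"].T@c["t"], c["R"].T@d
    M=T@c["T_tool_cam"]; return M[:3,3],M[:3,:3]@d
def onz(c,uv,z,T=None):
    o,d=ray(c,uv,T); return o+d*(z-o[2])/d[2]
def tri(c1,u1,c2,u2):
    o1,d1=ray(c1,u1);o2,d2=ray(c2,u2)
    s=np.linalg.lstsq(np.c_[d1,-d2],o2-o1,rcond=None)[0]
    return (o1+s[0]*d1+o2+s[1]*d2)/2, np.linalg.norm(o1+s[0]*d1-o2-s[1]*d2)
def wrist(name=None):
    s=r.sense();T=np.eye(4);T[:3,:3]=s["ee_rot"];T[:3,3]=s["tcp_pos"]
    c=r.capture("wrist")
    if name: cv2.imwrite(f"pics/{name}.png",cv2.cvtColor(c["pixels"],cv2.COLOR_RGB2BGR))
    return c,T,s
E
python3 - <<'E'
from h import *
S=r.capture("scene");D=r.capture("side")
P=dict(pale=((278,51),(62,157)),light=((165,134),(325,230)),dark=((375,102),(217,60)),red=((333,166),(397,79)),blue=((271,115),(258,142)),y1=((215,173),(427,169)),y2=((438,147),(341,10)))
for k,(a,b) in P.items():
    u=(a[0]/4+130,a[1]/4+145);v=(b[0]/4+145,b[1]/4+200)
    p,e=tri(S,u,D,v)
    print(k,p.round(4),round(e,4),onz(S,u,.075).round(4)[:2],onz(D,v,.075).round(4)[:2])
for n in ("well_1",):
  for cam in("scene","side"):
    for d in r.cut_out(cam,n): 
        ys,xs=np.where(d["region"]);print(cam,d["score"],xs.mean(),ys.mean(),len(xs))
# front top edge ends: scene crop c2 (22,155),(462,298)
for u in ((22,157),(460,297)): print(onz(S,(u[0]/4+270,u[1]/4+180),.056))
for u in ((250,297),(440,88)): print(onz(D,(u[0]/5+240,u[1]/5+125),.056))
E
```

```text
pale [0.6125 0.2585 0.0743] 0.0006 [0.6105 0.2571] [0.6123 0.2587]
light [0.4533 0.2302 0.0727] 0.0003 [0.4498 0.2268] [0.4521 0.2319]
dark [0.5815 0.1481 0.0723] 0.0037 [0.5727 0.1433] [0.5816 0.1487]
red [0.4773 0.1085 0.0728] 0.0017 [0.4719 0.1052] [0.477  0.1097]
blue [0.5214 0.1932 0.0723] 0.0023 [0.5144 0.1885] [0.521  0.1943]
y1 [0.4258 0.1641 0.0728] 0.0011 [0.4213 0.1608] [0.4254 0.1654]
y2 [0.5409 0.0697 0.072 ] 0.001 [0.5345 0.0659] [0.5396 0.0721]
scene 0.54 303.29007633587787 224.206106870229 131
scene 0.51 324.4698795180723 231.3855421686747 83
scene 0.48 378.247619047619 249.66666666666666 105
side 0.71 281.06060606060606 180.23376623376623 231
side 0.61 299.97872340425533 159.41489361702128 188
side 0.57 290.4913294797688 169.56069364161849 173
side 0.53 308.1923076923077 150.14102564102564 156
[ 0.44060047 -0.09685326  0.056     ]
[ 0.43725318 -0.35818152  0.056     ]
[ 0.44688504 -0.09134427  0.056     ]
[ 0.43078071 -0.34503898  0.056     ]
```

Request:
play_rows --pt "0 1.5 0 0 0 0 87" --pt "1 3 0 0 0 0 87" --pt "2.5 5 0 0 0 0 87" --pt "4 5 0 0 0 0 87" --pt "5.2 5 0 0 0 0 87" --pt "5.2 5 0 0 0 0 87" --pt "5.2 5 0 0 0 0 87" --pt "5.2 5 0 0 0 0 87"

```text
time_s: 2.05
tcp_pos: [0.5002, -0.1295, 0.2225]
ee_rot: [[0.001, -1.0, 0.0], [-1.0, -0.001, 0.0], [-0.0, -0.0, -1.0]]
wrist_force: [0.3, -0.1, -1.1]
gripper_width: 1.0
```

Run:
```python
from h import *
c,T,s=wrist("w1");print(T.round(4).tolist())
for d in r.spot_in("wrist","well_1"): print(d["centre"],d["score"])
```

```text
[[0.0005, -1.0, 0.0001, 0.5002], [-1.0, -0.0005, 0.0001, -0.1295], [-0.0001, -0.0001, -1.0, 0.2225], [0.0, 0.0, 0.0, 1.0]]
[0.4881, -0.1351, 0.0251] 0.82
[0.4786, -0.1931, 0.0224] 0.76
[0.4812, -0.3071, 0.0244] 0.75
[0.4791, -0.2584, 0.0272] 0.69
```

View pics/w1.png

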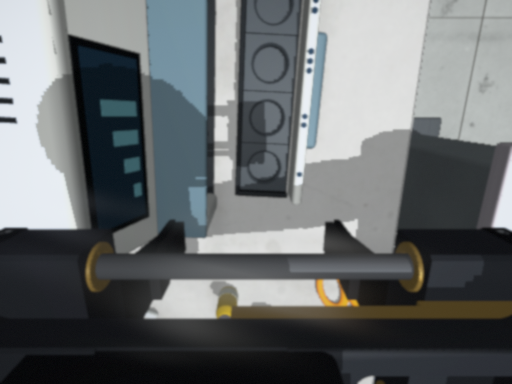

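Run:
```python
import cv2
a=cv2.imread("pics/w1.png")[0:205,225:335]
a=cv2.resize(a,None,fx=2.9*1,fy=2.9,interpolation=cv2.INTER_CUBIC)
a=cv2.convertScaleAbs(a,alpha=2.2)
cv2.imwrite("pics/w1c.png",a)
```

```text
(no output)
```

View pics/w1c.png

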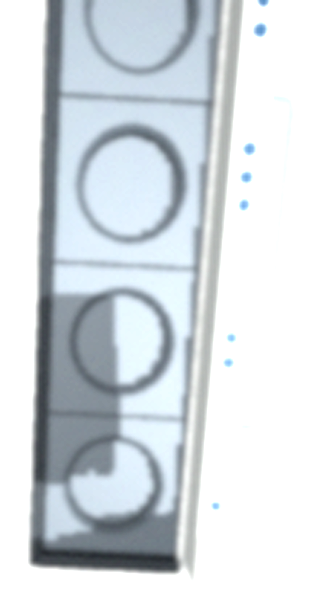

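Run:
```python
from h import *
c,T,s=wrist()
W=[(113,482),(121.5,341),(132,183),(141,9)]
W=[(225+u/2.9-.3,v/2.9-.3) for u,v in W]
for z in (.02,.025,.03):
    p=[onz(c,w,z,T) for w in W]; print(z,np.round(p,4)[:,:2].tolist(),[round(np.linalg.norm(p[i+1]-p[i]),4) for i in range(3)])
dots=[(215,506),(230,350),(246,177)]
p=[onz(c,(225+u/2.9-.3,v/2.9-.3),.056,T) for u,v in dots];print(np.round(p,4))
```

```text
0.02 [[0.4885, -0.1346], [0.4855, -0.196], [0.482, -0.2584], [0.4796, -0.3204]] [np.float64(0.0615), np.float64(0.0625), np.float64(0.0621)]
0.025 [[0.4886, -0.1355], [0.4857, -0.1961], [0.4823, -0.2577], [0.4799, -0.3189]] [np.float64(0.0607), np.float64(0.0617), np.float64(0.0612)]
0.03 [[0.4888, -0.1365], [0.4859, -0.1963], [0.4825, -0.257], [0.4802, -0.3173]] [np.float64(0.0598), np.float64(0.0608), np.float64(0.0603)]
[[ 0.4479 -0.1317  0.056 ]
 [ 0.4449 -0.1936  0.056 ]
 [ 0.4421 -0.2553  0.056 ]]
```

Request:
play_rows --pt "-2 0 -1 0 0 0 87" --pt "-4 -0.5 -1 0 0 0 87" --pt "-6 -0.8 -1 0 0 0 87" --pt "-8 -0.8 -1 0 0 0 87" --pt "-10 -0.8 -1 0 0 0 87" --pt "-12 -0.8 -1 0 0 0 87" --pt "-14 -0.8 -1 0 0 0 87" --pt "-15.2 -0.8 -1 0 0 0 87" --pt "-15.2 -0.8 -1 0 0 0 87" --pt "-15.2 -0.8 -1 0 0 0 87" --pt "-15.2 -0.8 -1 0 0 0 87"

```text
time_s: 3.3
tcp_pos: [0.5197, 0.2498, 0.2474]
ee_rot: [[0.0, -1.0, -0.0], [-1.0, -0.0, -0.0], [0.0, 0.0, -1.0]]
wrist_force: [-0.1, -0.6, -0.6]
gripper_width: 0.998
```

Run:
```python
from h import *
c,T,s=wrist("w2");print(T.round(4).tolist())
```

```text
[[0.0002, -1.0, -0.0004, 0.5197], [-1.0, -0.0002, -0.0004, 0.2498], [0.0004, 0.0004, -1.0, 0.2474], [0.0, 0.0, 0.0, 1.0]]
```

View pics/w2.png

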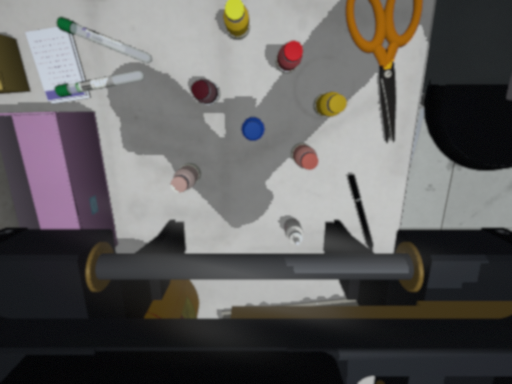

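Run:
```python
from h import *
a=cv2.imread("pics/w2.png")[0:200,160:360]
a=cv2.resize(a,None,fx=3,fy=3,interpolation=cv2.INTER_CUBIC)
cv2.imwrite("pics/w2c.png",cv2.convertScaleAbs(a,alpha=1.5))
```

```text
(no output)
```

View pics/w2c.png

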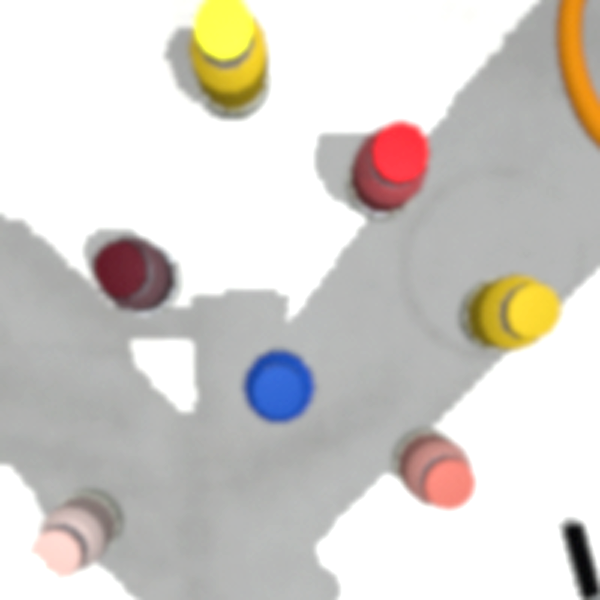

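Run:
```python
from h import *
c,T,s=wrist()
for k,(u,v) in dict(red=(401,153),dark=(121,271),pale=(59,550),light=(448,481),blue=(281,386),y1=(533,310),y2=(223,29)).items():
    print(k,onz(c,(160+u/3-.3,v/3-.3),.075,T).round(4))
```

```text
red [0.4782 0.1124 0.075 ]
dark [0.5807 0.1523 0.075 ]
pale [0.6116 0.2593 0.075 ]
light [0.4551 0.231  0.075 ]
blue [0.5213 0.1941 0.075 ]
y1 [0.4266 0.1662 0.075 ]
y2 [0.5412 0.0734 0.075 ]
```

Run:
```python
from h import *
S=r.capture("scene");D=r.capture("side")
for u in ((158,164),(137,150),(184,155)): print(onz(S,u,0).round(3))
for u in ((52,353),(100,310),(103,270)): print(onz(D,u,0).round(3))
print(tri(S,(157,101),D,(42,262)))
print(tri(S,(250,170),D,(143,195)), onz(S,(250,170),0))
print(r.sense()["joints"].round(1))
```

```text
[0.639 0.452 0.   ]
[0.694 0.599 0.   ]
[0.75  0.435 0.   ]
[0.658 0.55  0.   ]
[0.648 0.434 0.   ]
[ 0.722  0.352 -0.   ]
(array([0.68016807, 0.47965836, 0.19141487]), np.float64(0.008948688210385476))
(array([0.7523745, 0.1517905, 0.0371669]), np.float64(0.05653840130946911)) [0.76694789 0.17884492 0.        ]
[ 41.7  16.4  -4.2   0.  -69.4 -41.8]
```

Request:
play_rows --pt "1 0.5 0.5 0 0 1.7 60" --pt "2 1 1 0 0 3.4 60" --pt "3 1.5 1.5 0 0 5.1 60" --pt "5 1.7 1.9 0 0 6.8 60" --pt "5.5 1.7 1.9 0 0 8.5 60" --pt "5.5 1.7 1.9 0 0 10.2 60" --pt "5.5 1.7 1.9 0 0 11.9 60" --pt "5.5 1.7 1.9 0 0 13.6 60" --pt "5.5 1.7 1.9 0 0 15.3 60" --pt "5.5 1.7 1.9 0 0 17.0 60" --pt "5.5 1.7 1.9 0 0 18.55 60" --pt "5.5 1.7 1.9 0 0 18.55 60"

```text
time_s: 4.7
tcp_pos: [0.4775, 0.1119, 0.2003]
ee_rot: [[-0.999, 0.049, 0.0], [0.049, 0.999, 0.0], [-0.0, 0.0, -1.0]]
wrist_force: [0.2, -0.5, 0.1]
gripper_width: 0.689
```

Run:
```python
from h import *
c,T,s=wrist("w3");print(T.round(4).tolist(),s["joints"].round(1),s["gripper_width"])
S=r.capture("scene");cv2.imwrite("pics/s3.png",cv2.cvtColor(S["pixels"],cv2.COLOR_RGB2BGR))
```

```text
[[-0.9988, 0.0488, 0.0005, 0.4775], [0.0488, 0.9988, 0.0003, 0.1119], [-0.0005, 0.0003, -1.0, 0.2003], [0.0, 0.0, 0.0, 1.0]] [  32.2   10.   -19.9    0.   -60.1 -125. ] 0.6887433866402887
```

View pics/w3.png

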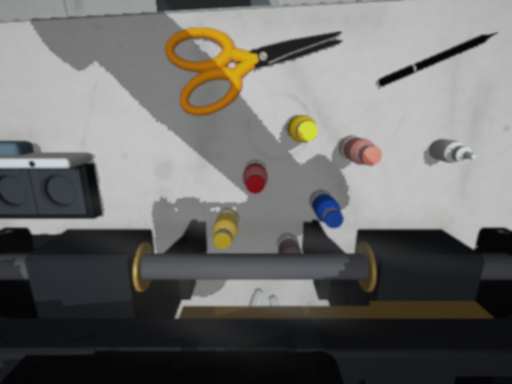

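Run:
```python
from h import *
c,T,s=wrist()
hsv=cv2.cvtColor(c["pixels"],cv2.COLOR_RGB2HSV)
im=c["pixels"].astype(int)
m=((im[...,0]>110)&(im[...,1]<60)&(im[...,2]<60)).astype(np.uint8)
n,l,st,ce=cv2.connectedComponentsWithStats(m)
for i in range(1,n):
    if st[i,4]>40: print(st[i],ce[i],onz(c,ce[i],.075,T).round(4))
for k,u in dict(yb=(304,131),light=(371,155),blue=(331,217),y2=(222,240)).items(): print(k,onz(c,u,.075,T).round(4))
```

```text
[246 176  18  17 221] [254.52941176 184.34841629] [0.4778 0.112  0.075 ]
yb [0.4253 0.1636 0.075 ]
light [0.4524 0.2317 0.075 ]
blue [0.5182 0.1931 0.075 ]
y2 [0.5401 0.073  0.075 ]
```

Request:
play_rows --pt "0 0 1.5 0 0 0 60" --pt "0 0 3 0 0 0 60" --pt "0 0 4.5 0 0 0 60" --pt "0 0 6 0 0 0 60" --pt "0 0 6.8 0 0 0 60" --pt "0 0 7.24 0 0 0 60" --pt "0 0 7.24 0 0 0 60" --pt "0 0 7.24 0 0 0 25" --pt "0 0 7.24 0 0 0 25" --pt "0 0 7.24 0 0 0 25" --pt "0 0 7.24 0 0 0 25" --pt "0 0 7.24 0 0 0 25"

```text
time_s: 6.05
tcp_pos: [0.4777, 0.1127, 0.0196]
ee_rot: [[-0.999, 0.048, 0.001], [0.048, 0.999, 0.001], [-0.001, 0.001, -1.0]]
wrist_force: [-0.2, -0.2, 2.1]
gripper_width: 0.338
```

```bash
cat > pic.py <<'E'
from h import *
import sys
n=sys.argv[1]
I=[]
for k in ("scene","side","wrist"):
    p=r.capture(k)["pixels"]
    I.append(cv2.resize(p,(512,384)))
x=dict(scene=(130,60,450,300),side=(100,60,420,300))
a=I[0][60:300,130:450];b=I[1][60:300,60:380]
o=np.vstack([np.hstack([cv2.resize(a,(400,300)),cv2.resize(b,(400,300))]),np.hstack([cv2.resize(I[2],(400,300)),cv2.resize(I[0][170:290,260:420],(400,300))])])
cv2.imwrite(f"pics/{n}.png",cv2.cvtColor(o,cv2.COLOR_RGB2BGR))
s=r.sense();print(s["time_s"],s["tcp_pos"].round(4),s["gripper_width"],s["wrist_force"].round(1))
E
python3 pic.py g1
```

```text
6.2 [0.4778 0.1127 0.0196] 0.3332029576040294 [-0.8 -0.6  4.3]
```

View pics/g1.png

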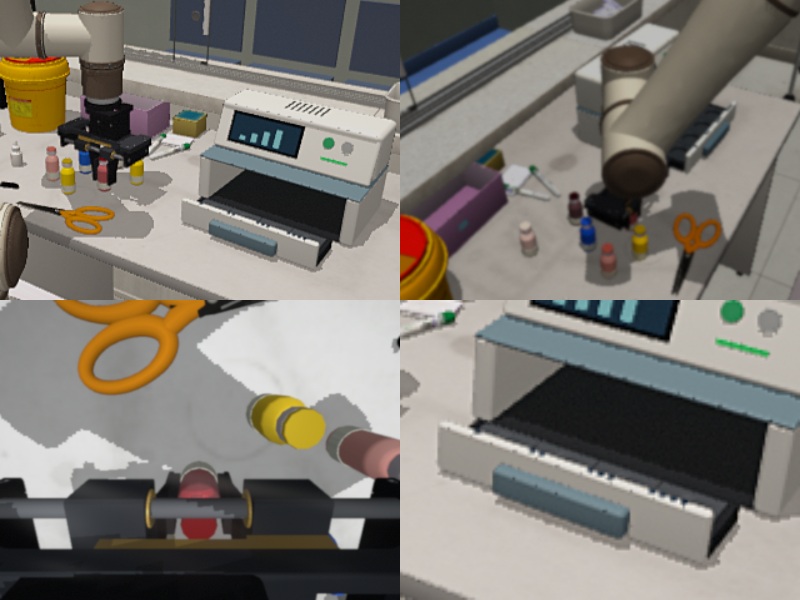

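Request:
play_rows --pt "0 0 -0.8 0 0 0 25" --pt "0 0 -2 0 0 0 25" --pt "0 0 -3.5 0 0 0 25" --pt "0 0 -5 0 0 0 25" --pt "0 -1 -6 0 0 0 25" --pt "-0.2 -2.5 -6 0 0 0 25" --pt "-0.4 -4 -6 0 0 0 25" --pt "-0.6 -5.5 -6 0 0 0 25" --pt "-0.9 -7 -6 0 0 0 25" --pt "-0.9 -8.5 -6 0 0 0 25" --pt "-0.9 -10 -6 0 0 0 25" --pt "-0.9 -11.5 -6 0 0 0 25"

```text
time_s: 7.4
tcp_pos: [0.4856, -0.1772, 0.1687]
ee_rot: [[-0.999, 0.048, -0.001], [0.048, 0.999, 0.0], [0.001, 0.0, -1.0]]
wrist_force: [-0.1, 0.2, -0.6]
gripper_width: 0.338
```

Request:
play_rows --pt "0 -1.4 0 0 0 0 25" --pt "0 -2.5 0 0 0 0 25" --pt "0 -3.1 0 0 0 0 25" --pt "0 -3.32 0 0 0 0 25" --pt "0 -3.32 0 0 0 0 25" --pt "0 -3.32 0 0 0 0 25" --pt "0 -3.32 0 0 0 0 25"

```text
time_s: 8.1
tcp_pos: [0.4824, -0.2576, 0.1691]
ee_rot: [[-0.999, 0.047, 0.0], [0.047, 0.999, 0.0], [-0.0, 0.0, -1.0]]
wrist_force: [1.0, 0.0, -0.0]
gripper_width: 0.335
```

```bash
python3 pic.py g2; python3 -c "
from h import *
wrist('w4')"
```

```text
8.25 [ 0.4824 -0.2579  0.1692] 0.33088135591356965 [ 0.5  0.2 -1.1]
```

View pics/g2.png

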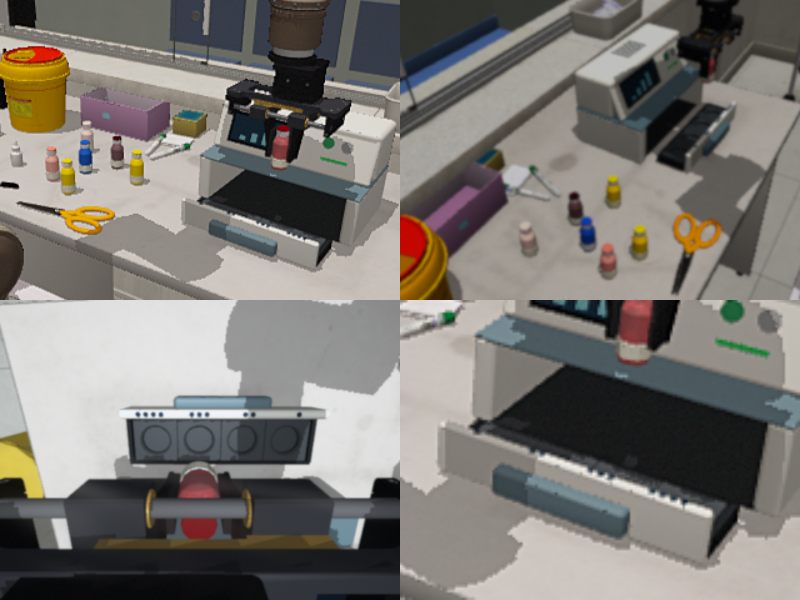

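View pics/w4.png

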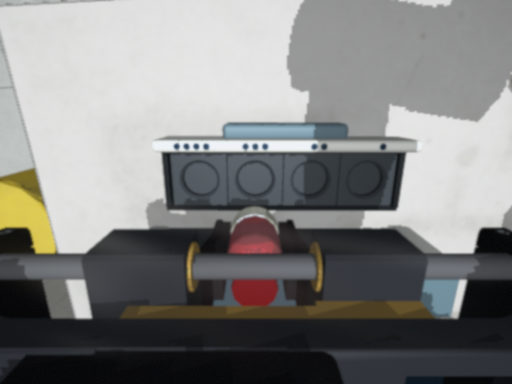

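Run:
```python
from h import *
c,T,s=wrist()
a=cv2.imread("pics/w4.png")[120:220,145:425]
cv2.imwrite("pics/w4c.png",cv2.convertScaleAbs(cv2.resize(a,None,fx=2.8,fy=2.8,interpolation=cv2.INTER_CUBIC),alpha=2))
for z in (.018,.021,.024):
    print(z,[onz(c,u,z,T).round(4)[:2].tolist() for u in ((364,178),(309,177.5),(255,178),(202,177))])
```

```text
0.018 [[0.4879, -0.134], [0.4844, -0.1964], [0.4821, -0.2576], [0.4781, -0.3176]]
0.021 [[0.4871, -0.1352], [0.4837, -0.1969], [0.4814, -0.2576], [0.4775, -0.317]]
0.024 [[0.4863, -0.1363], [0.4829, -0.1975], [0.4807, -0.2575], [0.4768, -0.3164]]
```

View pics/w4c.png

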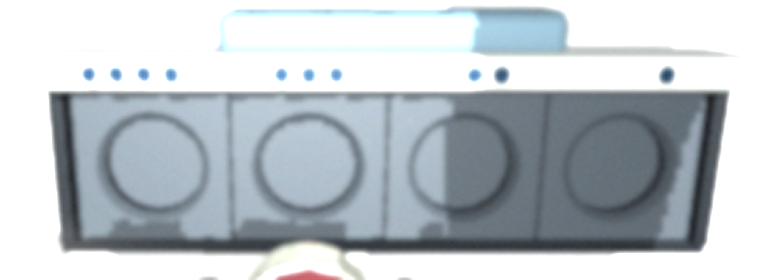

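Request:
play_rows --pt "0 0 1.5 0 0 0 25" --pt "0 0 3 0 0 0 25" --pt "0 0 4 0 0 0 25" --pt "0 0 4.8 0 0 0 25" --pt "0 0 5.2 0 0 0 25" --pt "0 0 5.36 0 0 0 25" --pt "0 0 5.36 0 0 0 25" --pt "0 0 5.36 0 0 0 25"

```text
time_s: 9.15
tcp_pos: [0.483, -0.2588, 0.036]
ee_rot: [[-0.999, 0.048, 0.002], [0.048, 0.999, -0.001], [-0.002, -0.0, -1.0]]
wrist_force: [0.1, -0.3, -0.0]
gripper_width: 0.335
```

Request:
play_rows --pt "0 0 0.04 0 0 0 25" --pt "0 0 0.08 0 0 0 25" --pt "0 0 0.08 0 0 0 25"

```text
time_s: 9.45
tcp_pos: [0.4829, -0.2588, 0.0346]
ee_rot: [[-0.999, 0.047, 0.002], [0.047, 0.999, -0.001], [-0.002, -0.001, -1.0]]
wrist_force: [-0.5, 1.3, 6.8]
gripper_width: 0.331
```

Request:
play_rows --pt "0 0 0.04 0 0 0 25" --pt "0 0 0.04 0 0 0 25"

```text
time_s: 9.65
tcp_pos: [0.4837, -0.2589, 0.0346]
ee_rot: [[-0.999, 0.047, 0.004], [0.047, 0.999, -0.001], [-0.004, -0.001, -1.0]]
wrist_force: [-1.8, 2.1, 10.3]
gripper_width: 0.335
```

```bash
python3 pic.py g3; python3 -c "
from h import *
wrist('w5')"
```

```text
9.8 [ 0.4837 -0.2589  0.0345] 0.3335080670301729 [-0.7  2.6 11.7]
```

View pics/g3.png

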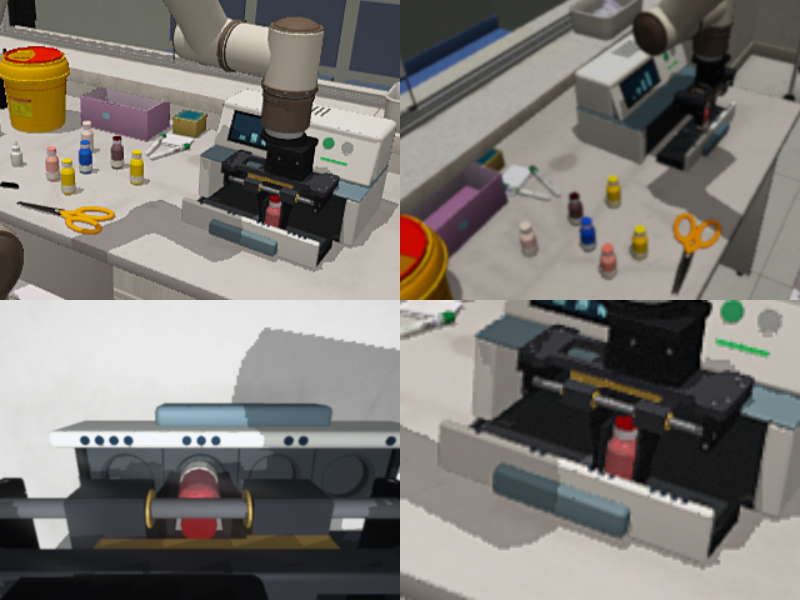

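View pics/w5.png

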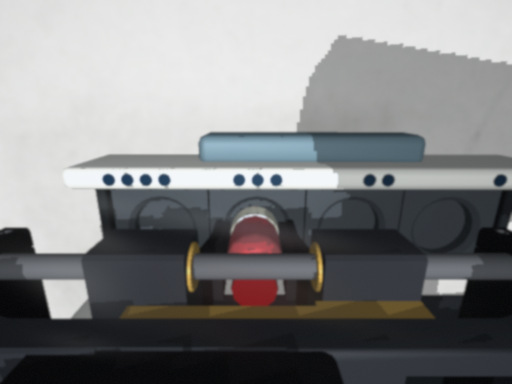

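Request:
play_rows --pt "0 0 -0.06 0 0 0 25" --pt "0 0 -0.06 0 0 0 33" --pt "0 0 -0.06 0 0 0 38" --pt "0 0 -0.06 0 0 0 38" --pt "0 0 -0.06 0 0 0 38" --pt "0 0 -0.5 0 0 0 38" --pt "0 0 -1.5 0 0 0 38" --pt "0 0 -3 0 0 0 38" --pt "0 0 -4.5 0 0 0 38" --pt "0 0 -5.4 0 0 0 38" --pt "0 0 -5.4 0 0 0 38"

```text
time_s: 10.95
tcp_pos: [0.4845, -0.2595, 0.172]
ee_rot: [[-0.999, 0.047, 0.009], [0.047, 0.999, -0.003], [-0.009, -0.003, -1.0]]
wrist_force: [1.7, -0.7, 0.5]
gripper_width: 0.433
```

```bash
python3 pic.py g4; python3 -c "
from h import *
wrist('w6')"
```

```text
11.1 [ 0.4816 -0.2584  0.1667] 0.4368726661850759 [ 0.1  0.2 -0.2]
```

View pics/g4.png

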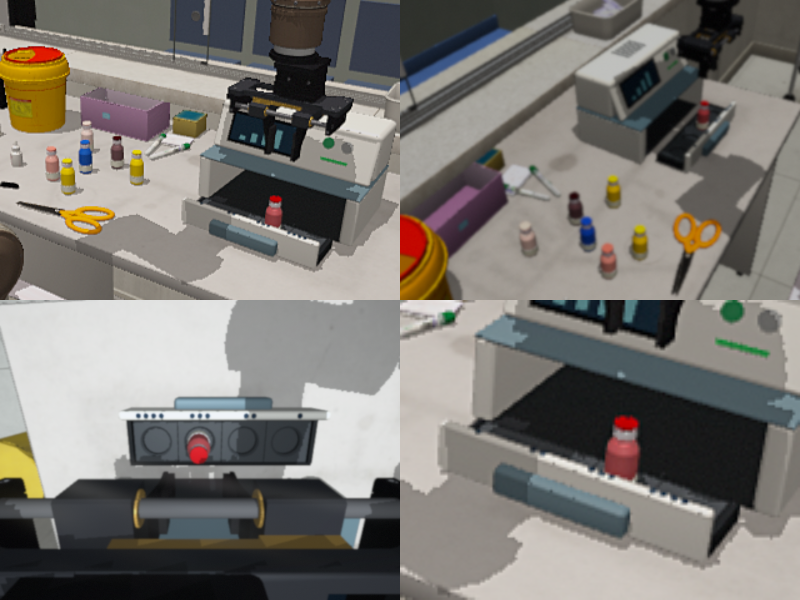

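View pics/w6.png

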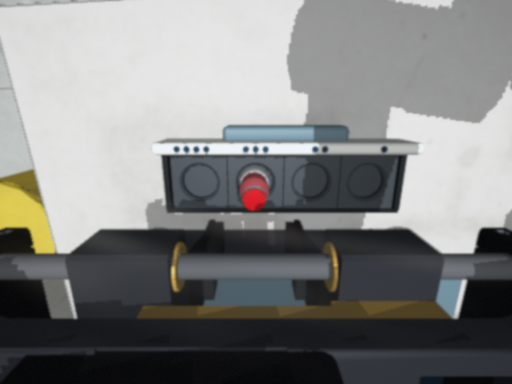

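Run:
```python
from h import *
S=r.capture("scene");D=r.capture("side");c,T,s=wrist()
def red(c,box):
    im=c["pixels"].astype(int);m=((im[...,0]>110)&(im[...,1]<70)&(im[...,2]<70)).astype(np.uint8)
    k=np.zeros_like(m);x0,y0,x1,y1=box;k[y0:y1,x0:x1]=1
    n,l,st,ce=cv2.connectedComponentsWithStats(m*k);i=1+np.argmax(st[1:,4]);print(st[i],ce[i]);return ce[i]
u=red(S,(320,190,380,260));v=red(D,(290,120,340,175));w=red(c,(235,160,280,215))
p,e=tri(S,u,D,v);print(p,e)
for z in(.086,.09,.095):print(z,onz(c,w,z,T),onz(S,u,z),onz(D,v,z))
```

```text
[342 230  13  12 109] [348.04587156 235.51376147]
[300 148   6   4  21] [302.80952381 149.33333333]
[241 189  26  23 425] [253.45411765 199.74352941]
[ 0.48050558 -0.26431397  0.05393586] 0.012585217521145999
0.086 [ 0.48354082 -0.25955806  0.086     ] [ 0.41626702 -0.28237117  0.086     ] [ 0.46963442 -0.22693732  0.086     ]
0.09 [ 0.48225325 -0.25948579  0.09      ] [ 0.40968031 -0.28454915  0.09      ] [ 0.46751771 -0.22116357  0.09      ]
0.095 [ 0.4806438  -0.25939544  0.095     ] [ 0.40144692 -0.28727163  0.095     ] [ 0.46487183 -0.21394637  0.095     ]
```

Run:
```python
from h import *
S=r.capture("scene");D=r.capture("side")
o=np.hstack([cv2.resize(S["pixels"][205:255,325:375],(400,400),interpolation=2),cv2.resize(D["pixels"][130:170,282:322],(400,400),interpolation=2)])
cv2.imwrite("pics/z1.png",cv2.cvtColor(o,cv2.COLOR_RGB2BGR))
```

View pics/z1.png

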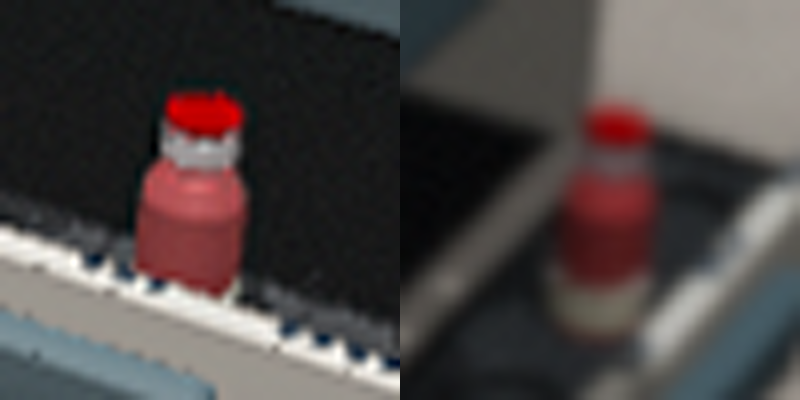

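Run:
```python
from h import *
S=r.capture("scene");D=r.capture("side");c,T,s=wrist()
u=(325+204/8-.4,205+112/8-.4);v=(282+217/10-.4,130+123/10-.4)
print(tri(S,u,D,v))
for z in(.086,.09): print(onz(S,u,z),onz(D,v,z),onz(c,(253.5,198),z,T))
# plate plane height from wells 1,2,4 ring centres
```

```text
(array([ 0.48265451, -0.260435  ,  0.08915414]), np.float64(0.00042266994587851785))
[ 0.48788789 -0.25859878  0.086     ] [ 0.48460245 -0.26549237  0.086     ] [ 0.48290749 -0.25967832  0.086     ]
[ 0.48073298 -0.26096536  0.09      ] [ 0.4823923 -0.2594779  0.09     ] [ 0.48163963 -0.25960602  0.09      ]
```

Request:
play_rows --pt "0 1.5 0 0 0 0 50" --pt "0 3.5 0 0 0 0 60" --pt "0 5.5 0 0 0 0 60" --pt "0 7.5 0 0 0 0 60" --pt "0 9.5 0 0 0 0 60" --pt "-0.5 11.5 0 0 0 0 60" --pt "-1.5 13.5 0 0 0 0 60" --pt "-2.5 15.5 0 0 0 0 60" --pt "-3.18 16.58 0 0 0 0 60" --pt "-3.18 16.58 0 0 0 0 60" --pt "-3.18 16.58 0 0 0 0 60" --pt "-3.18 16.58 0 0 0 0 60"

```text
time_s: 12.75
tcp_pos: [0.5808, 0.1508, 0.1667]
ee_rot: [[-0.999, 0.049, -0.001], [0.049, 0.999, -0.0], [0.001, -0.001, -1.0]]
wrist_force: [-0.6, -0.9, 0.1]
gripper_width: 0.69
```

Run:
```python
from h import *
c,T,s=wrist("w7");print(T.round(4).tolist())
im=c["pixels"][100:250,180:330]
cv2.imwrite("pics/w7c.png",cv2.cvtColor(cv2.resize(im,(600,600),interpolation=2),cv2.COLOR_RGB2BGR))
```

```text
[[-0.9988, 0.0485, -0.0011, 0.5808], [0.0485, 0.9988, -0.0005, 0.1508], [0.0011, -0.0006, -1.0, 0.1667], [0.0, 0.0, 0.0, 1.0]]
```

View pics/w7c.png

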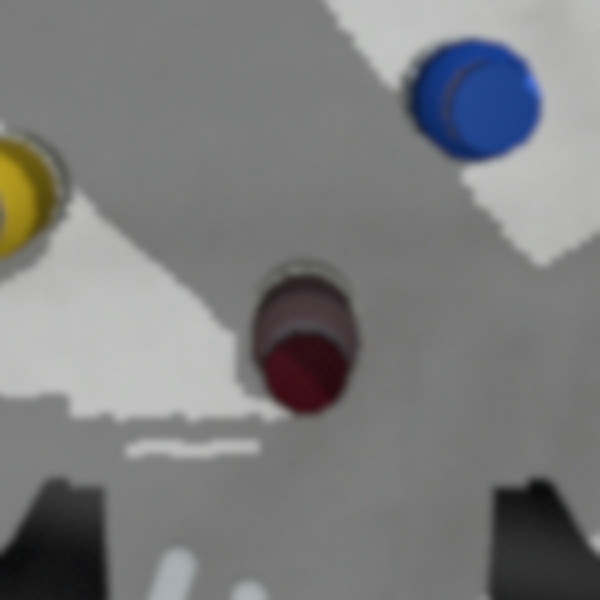

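Run:
```python
from h import *
c,T,s=wrist()
print(onz(c,(180+305/4-.4,100+371/4-.4),.075,T),s["tcp_pos"])
```

```text
[0.57998991 0.1516727  0.075     ] [0.58083975 0.15053897 0.16704938]
```

Request:
play_rows --pt "0.03 0.04 1.5 0 0 0 60" --pt "0.03 0.04 3 0 0 0 60" --pt "0.03 0.04 4.5 0 0 0 60" --pt "0.03 0.04 5.5 0 0 0 60" --pt "0.03 0.04 5.9 0 0 0 60" --pt "0.03 0.04 5.9 0 0 0 60" --pt "0.03 0.04 5.9 0 0 0 25" --pt "0.03 0.04 5.9 0 0 0 25" --pt "0.03 0.04 5.9 0 0 0 25" --pt "0.03 0.04 5.9 0 0 0 25" --pt "0.03 0.04 5.9 0 0 0 25"

```text
time_s: 13.95
tcp_pos: [0.581, 0.1528, 0.0201]
ee_rot: [[-0.999, 0.048, 0.001], [0.048, 0.999, 0.0], [-0.001, 0.001, -1.0]]
wrist_force: [-0.8, 0.0, 3.6]
gripper_width: 0.336
```

Request:
play_rows --pt "0 0 -0.8 0 0 0 25" --pt "0 0 -2 0 0 0 25" --pt "0 0 -3.5 0 0 0 25" --pt "0.3 0 -5 0 0 0 25" --pt "1 -1 -6 0 0 0 25" --pt "2 -2.5 -6 0 0 0 25" --pt "3 -4 -6 0 0 0 25" --pt "3.13 -5.5 -6 0 0 0 25" --pt "3.13 -7 -6 0 0 0 25" --pt "3.13 -8.5 -6 0 0 0 25" --pt "3.13 -10 -6 0 0 0 25" --pt "3.13 -11.5 -6 0 0 0 25"

```text
time_s: 15.15
tcp_pos: [0.4884, -0.1322, 0.1698]
ee_rot: [[-0.999, 0.048, 0.0], [0.048, 0.999, 0.0], [-0.0, 0.0, -1.0]]
wrist_force: [0.4, 0.5, -0.7]
gripper_width: 0.337
```

Request:
play_rows --pt "0 -1.5 0 0 0 0 25" --pt "0 -3 0 0 0 0 25" --pt "0 -4.5 0 0 0 0 25" --pt "0 -6 0 0 0 0 25" --pt "0 -7 0 0 0 0 25" --pt "0 -7.53 0 0 0 0 25" --pt "0 -7.53 0 0 0 0 25" --pt "0 -7.53 0 0 0 0 25" --pt "0 -7.53 0 0 0 0 25"

```text
time_s: 16.05
tcp_pos: [0.4799, -0.3178, 0.1696]
ee_rot: [[-0.999, 0.047, 0.0], [0.047, 0.999, 0.0], [0.0, 0.0, -1.0]]
wrist_force: [-0.1, 0.8, -0.6]
gripper_width: 0.336
```

```bash
python3 pic.py g5; python3 -c "
from h import *
c,T,s=wrist('w8')
print(s['tcp_pos'])"
```

```text
16.2 [ 0.4801 -0.3179  0.1698] 0.3369278829083083 [ 0.1  0.  -0.4]
[ 0.4800652  -0.31790926  0.16978292]
```

View pics/w8.png

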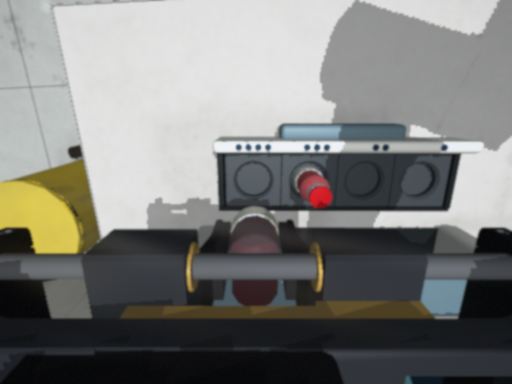

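Run:
```python
from h import *
c,T,s=wrist()
im=c["pixels"][150:215,215:465]
cv2.imwrite("pics/w8c.png",cv2.cvtColor(cv2.resize(cv2.convertScaleAbs(im,alpha=2),None,fx=3.2,fy=3.2,interpolation=2),cv2.COLOR_RGB2BGR))
for u in ((253.5,178.5),(363,179),(418.5,179)): print(onz(c,u,.025,T))
```

```text
[ 0.47872419 -0.31920866  0.025     ]
[ 0.48495746 -0.19755315  0.025     ]
[ 0.48782614 -0.13589914  0.025     ]
```

View pics/w8c.png

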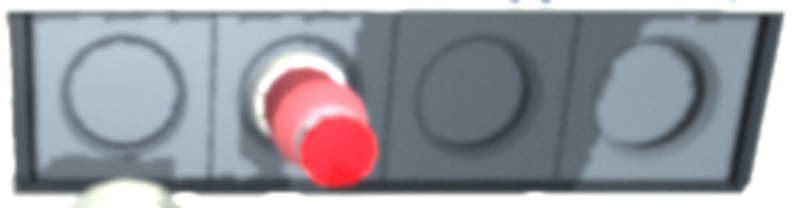

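Request:
play_rows --pt "0.05 -0.05 1.5 0 0 0 25" --pt "0.05 -0.05 3 0 0 0 25" --pt "0.05 -0.05 4 0 0 0 25" --pt "0.05 -0.05 4.8 0 0 0 25" --pt "0.05 -0.05 5.2 0 0 0 25" --pt "0.05 -0.05 5.38 0 0 0 25" --pt "0.05 -0.05 5.45 0 0 0 25" --pt "0.05 -0.05 5.45 0 0 0 25" --pt "0.05 -0.05 5.45 0 0 0 25"

```text
time_s: 17.2
tcp_pos: [0.4796, -0.3201, 0.0351]
ee_rot: [[-0.999, 0.047, 0.003], [0.047, 0.999, -0.001], [-0.003, -0.001, -1.0]]
wrist_force: [-1.0, 2.7, 5.8]
gripper_width: 0.331
```

Request:
play_rows --pt "0 0 0 0 0 0 33" --pt "0 0 -0.02 0 0 0 38" --pt "0 0 -0.02 0 0 0 38" --pt "0 0 -0.02 0 0 0 38" --pt "0 0 -0.5 0 0 0 38" --pt "0 0 -1.5 0 0 0 38" --pt "0 0 -3 0 0 0 38" --pt "0 0 -4.5 0 0 0 38" --pt "0 0 -5.4 0 0 0 38" --pt "0 0 -5.4 0 0 0 38" --pt "0 0 -5.4 0 0 0 38"

```text
time_s: 18.3
tcp_pos: [0.4784, -0.3199, 0.1691]
ee_rot: [[-0.999, 0.048, 0.001], [0.048, 0.999, -0.0], [-0.001, 0.0, -1.0]]
wrist_force: [-0.3, 0.0, -0.7]
gripper_width: 0.435
```

```bash
python3 pic.py g6; python3 -c "
from h import *
c,T,s=wrist('w9')
print(s['tcp_pos'])"
```

```text
18.45 [ 0.4777 -0.3197  0.1671] 0.4418475570872557 [ 0.4 -0.   0.6]
[ 0.47766729 -0.31969005  0.16706653]
```

View pics/g6.png

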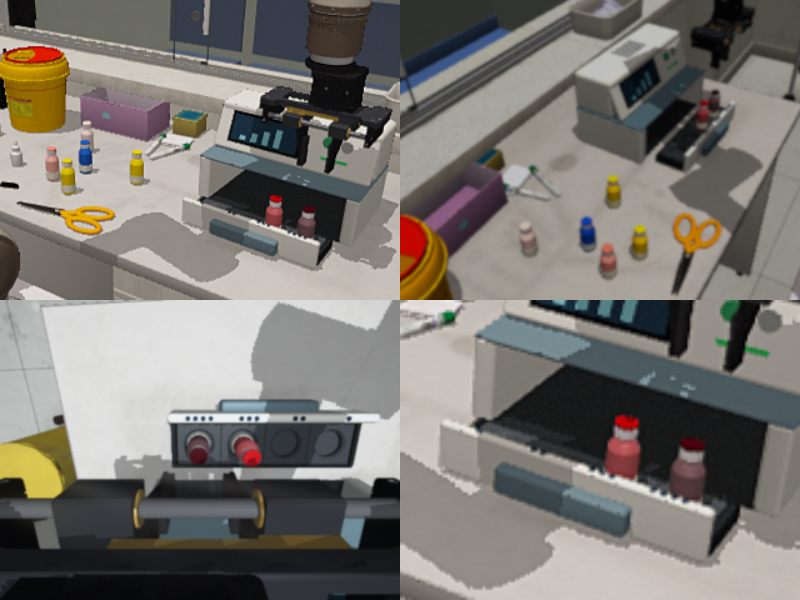

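Request:
play_rows --pt "0 1.5 0 0 0 0 50" --pt "0 3.5 0 0 0 0 55" --pt "0 5.5 0 0 0 0 55" --pt "0 7.5 0 0 0 0 55" --pt "0.5 9.5 0 0 0 0 55" --pt "1 11.5 0 0 0 0 55" --pt "1.5 13.5 0 0 0 0 55" --pt "2 15.5 0 0 0 0 55" --pt "2 17.5 0 0 0 0 55" --pt "2 19.5 0 0 0 0 55" --pt "2 21 0 0 0 0 55" --pt "2 21.97 0 0 0 0 55"

```text
time_s: 19.7
tcp_pos: [0.4546, 0.234, 0.1675]
ee_rot: [[-0.999, 0.045, -0.001], [0.045, 0.999, -0.001], [0.001, -0.001, -1.0]]
wrist_force: [0.4, -0.0, -0.1]
gripper_width: 0.633
```

Request:
play_rows --pt "0 0 0 0 0 0 55" --pt "0 0 0 0 0 0 55" --pt "0 0 0 0 0 0 55"

```text
time_s: 20.0
tcp_pos: [0.4545, 0.2298, 0.1677]
ee_rot: [[-0.999, 0.049, -0.001], [0.049, 0.999, -0.001], [0.001, -0.001, -1.0]]
wrist_force: [-0.2, 0.3, 0.6]
gripper_width: 0.628
```

Run:
```python
from h import *
c,T,s=wrist("w10");print(T.round(4).tolist())
im=c["pixels"][100:250,180:330]
cv2.imwrite("pics/w10c.png",cv2.cvtColor(cv2.resize(im,(600,600),interpolation=2),cv2.COLOR_RGB2BGR))
```

```text
[[-0.9988, 0.0489, -0.0013, 0.4545], [0.0489, 0.9988, -0.0012, 0.2298], [0.0012, -0.0012, -1.0, 0.1677], [0.0, 0.0, 0.0, 1.0]]
```

View pics/w10c.png

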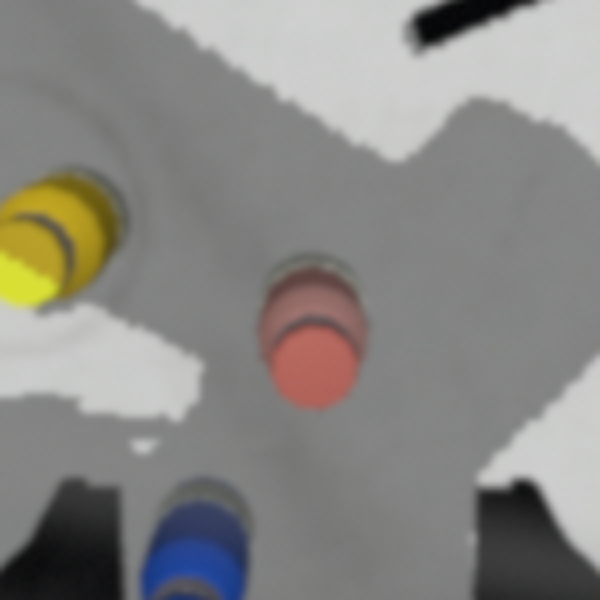

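Run:
```python
from h import *
c,T,s=wrist()
print(onz(c,(180+314/4-.4,100+365/4-.4),.075,T),onz(c,(180+30/4-.4,100+263/4-.4),.075,T),s["tcp_pos"])
```

```text
[0.45269091 0.23296196 0.075     ] [0.42534194 0.1693912  0.075     ] [0.4546426  0.22971123 0.16798822]
```

Request:
play_rows --pt "0.08 0.12 1.5 0 0 0 55" --pt "0.08 0.12 3 0 0 0 55" --pt "0.08 0.12 4.5 0 0 0 55" --pt "0.08 0.12 5.5 0 0 0 55" --pt "0.08 0.12 5.95 0 0 0 55" --pt "0.08 0.12 5.95 0 0 0 55" --pt "0.08 0.12 5.95 0 0 0 25" --pt "0.08 0.12 5.95 0 0 0 25" --pt "0.08 0.12 5.95 0 0 0 25" --pt "0.08 0.12 5.95 0 0 0 25" --pt "0.08 0.12 5.95 0 0 0 25"

```text
time_s: 21.2
tcp_pos: [0.4534, 0.2344, 0.0204]
ee_rot: [[-0.999, 0.048, 0.001], [0.048, 0.999, 0.001], [-0.001, 0.001, -1.0]]
wrist_force: [-0.6, -0.8, 4.0]
gripper_width: 0.332
```

Request:
play_rows --pt "0 0 -0.8 0 0 0 25" --pt "0 0 -2 0 0 0 25" --pt "0 0 -3.5 0 0 0 25" --pt "0 0 -5 0 0 0 25" --pt "-0.2 -1 -6 0 0 0 25" --pt "-0.4 -2.5 -6 0 0 0 25" --pt "-0.6 -4 -6 0 0 0 25" --pt "-0.9 -5.5 -6 0 0 0 25" --pt "-1.2 -7 -6 0 0 0 25" --pt "-1.5 -8.5 -6 0 0 0 25" --pt "-1.8 -10 -6 0 0 0 25" --pt "-2.12 -11.5 -6 0 0 0 25"

```text
time_s: 22.4
tcp_pos: [0.4919, -0.0571, 0.1696]
ee_rot: [[-0.999, 0.048, 0.0], [0.048, 0.999, 0.0], [-0.0, 0.0, -1.0]]
wrist_force: [0.2, 0.5, -0.1]
gripper_width: 0.337
```

Request:
play_rows --pt "0 -1.5 0 0 0 0 25" --pt "0 -3 0 0 0 0 25" --pt "0 -4.5 0 0 0 0 25" --pt "0 -5.3 0 0 0 0 25" --pt "0 -5.62 0 0 0 0 25" --pt "0 -5.62 0 0 0 0 25" --pt "0 -5.62 0 0 0 0 25" --pt "0 -5.62 0 0 0 0 25"

```text
time_s: 23.2
tcp_pos: [0.4855, -0.195, 0.1696]
ee_rot: [[-0.999, 0.047, 0.0], [0.047, 0.999, 0.0], [-0.0, 0.0, -1.0]]
wrist_force: [-0.1, 0.2, 0.3]
gripper_width: 0.334
```

```bash
python3 pic.py g7
python3 - <<'E'
from h import *
c,T,s=wrist('w11');print(s['tcp_pos'])
im=c["pixels"][130:250,130:430]
cv2.imwrite("pics/w11c.png",cv2.cvtColor(cv2.resize(cv2.convertScaleAbs(im,alpha=1.8),None,fx=2.6,fy=2.6,interpolation=2),cv2.COLOR_RGB2BGR))
E
```

```text
23.35 [ 0.4856 -0.1952  0.1697] 0.3387679049022878 [ 0.3  0.2 -0.5]
[ 0.48560149 -0.19515691  0.16965617]
```

View pics/w11c.png

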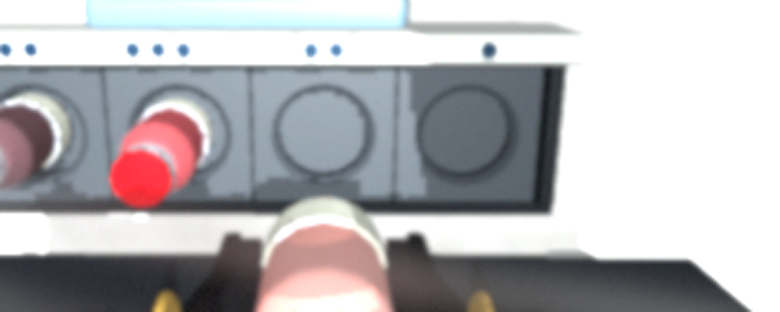

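Run:
```python
from h import *
c,T,s=wrist()
for u,v in ((323,132),(466,130)): print(onz(c,(130+u/2.6-.3,130+v/2.6-.3),.025,T))
```

```text
[ 0.48659137 -0.19606309  0.025     ]
[ 0.48855992 -0.13486896  0.025     ]
```

Request:
play_rows --pt "0 -0.05 1.5 0 0 0 25" --pt "0 -0.05 3 0 0 0 25" --pt "0 -0.05 4 0 0 0 25" --pt "0 -0.05 4.8 0 0 0 25" --pt "0 -0.05 5.2 0 0 0 25" --pt "0 -0.05 5.38 0 0 0 25" --pt "0 -0.05 5.45 0 0 0 25" --pt "0 -0.05 5.45 0 0 0 25" --pt "0 -0.05 5.45 0 0 0 25"

```text
time_s: 24.35
tcp_pos: [0.4873, -0.1972, 0.0354]
ee_rot: [[-0.999, 0.047, 0.004], [0.047, 0.999, -0.001], [-0.004, -0.0, -1.0]]
wrist_force: [-0.6, 2.5, 5.8]
gripper_width: 0.334
```

Request:
play_rows --pt "0 0 0 0 0 0 33" --pt "0 0 -0.02 0 0 0 38" --pt "0 0 -0.02 0 0 0 38" --pt "0 0 -0.02 0 0 0 38" --pt "0 0 -0.5 0 0 0 38" --pt "0 0 -1.5 0 0 0 38" --pt "0 0 -3 0 0 0 38" --pt "0 0 -4.5 0 0 0 38" --pt "0 0 -5.4 0 0 0 38" --pt "0 0 -5.4 0 0 0 38" --pt "0 0 -5.4 0 0 0 38"

```text
time_s: 25.45
tcp_pos: [0.4852, -0.1971, 0.169]
ee_rot: [[-0.999, 0.048, 0.001], [0.048, 0.999, 0.0], [-0.001, 0.0, -1.0]]
wrist_force: [-0.8, -0.6, -1.0]
gripper_width: 0.437
```

```bash
python3 pic.py g8
```

```text
25.6 [ 0.4845 -0.1971  0.1672] 0.4345273522650695 [-1.1  0.1  0.4]
```

View pics/g8.png

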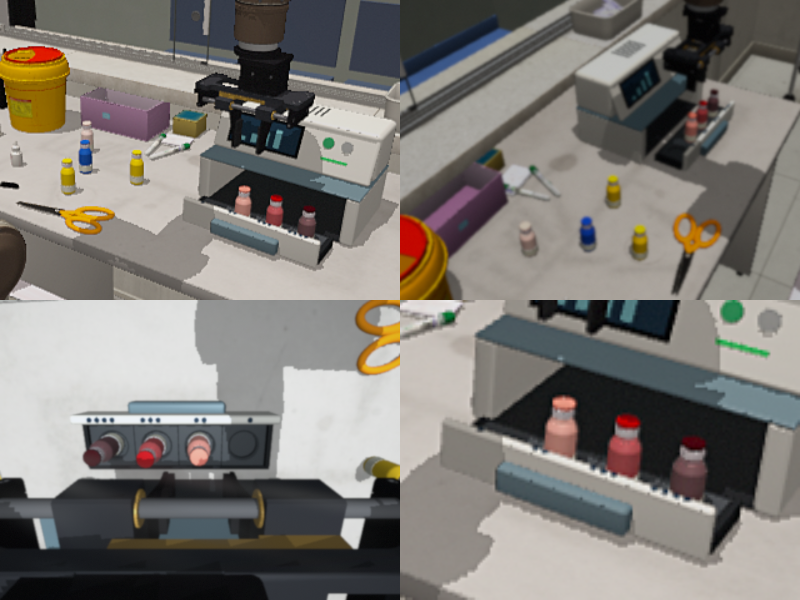

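Request:
play_rows --pt "0 1.5 0 0 0 0 50" --pt "0 3.5 0 0 0 0 60" --pt "0 5.5 0 0 0 0 60" --pt "0 7.5 0 0 0 0 60" --pt "-0.5 9.5 0 0 0 0 60" --pt "-1.2 11 0 0 0 0 60" --pt "-2 12.7 0 0 0 0 60" --pt "-2.8 14.4 0 0 0 0 60" --pt "-3.5 16.2 0 0 0 0 60" --pt "-4.2 17.8 0 0 0 0 60" --pt "-4.2 18.47 0 0 0 0 60" --pt "-4.2 18.47 0 0 0 0 60"

```text
time_s: 26.8
tcp_pos: [0.6119, 0.2609, 0.1658]
ee_rot: [[-0.999, 0.045, -0.003], [0.045, 0.999, -0.002], [0.003, -0.002, -1.0]]
wrist_force: [0.2, -0.8, -0.3]
gripper_width: 0.684
```

Request:
play_rows --pt "0 0 0 0 0 0 60" --pt "0 0 0 0 0 0 60"

```text
time_s: 27.0
tcp_pos: [0.6118, 0.2576, 0.168]
ee_rot: [[-0.999, 0.049, -0.001], [0.049, 0.999, -0.001], [0.001, -0.001, -1.0]]
wrist_force: [0.4, -0.5, 0.2]
gripper_width: 0.69
```

Run:
```python
from h import *
c,T,s=wrist("w12");print(T.round(4).tolist())
im=c["pixels"][100:250,180:330]
cv2.imwrite("pics/w12c.png",cv2.cvtColor(cv2.resize(im,(600,600),interpolation=2),cv2.COLOR_RGB2BGR))
```

```text
[[-0.9988, 0.049, -0.0012, 0.6118], [0.049, 0.9988, -0.0009, 0.2576], [0.0011, -0.0009, -1.0, 0.168], [0.0, 0.0, 0.0, 1.0]]
```

View pics/w12c.png

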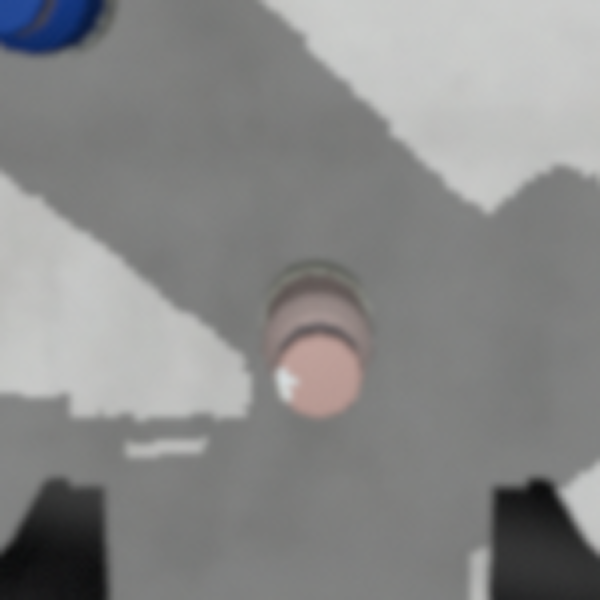

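View pics/w12.png

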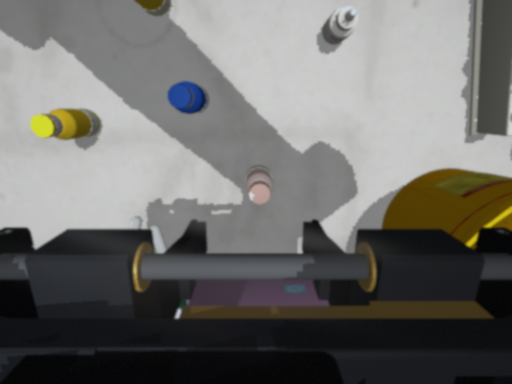

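Run:
```python
from h import *
c,T,s=wrist()
print(onz(c,(180+319/4-.4,100+375/4-.4),.075,T),s["tcp_pos"])
```

```text
[0.61271962 0.26195801 0.075     ] [0.61202023 0.25760989 0.16840348]
```

Request:
play_rows --pt "0 0.15 1.5 0 0 0 60" --pt "0 0.15 3 0 0 0 60" --pt "0 0.15 4.5 0 0 0 60" --pt "0 0.15 5.5 0 0 0 60" --pt "0 0.15 5.95 0 0 0 60" --pt "0 0.15 5.95 0 0 0 60" --pt "0 0.15 5.95 0 0 0 25" --pt "0 0.15 5.95 0 0 0 25" --pt "0 0.15 5.95 0 0 0 25" --pt "0 0.15 5.95 0 0 0 25" --pt "0 0.15 5.95 0 0 0 25"

```text
time_s: 28.2
tcp_pos: [0.6128, 0.2629, 0.0202]
ee_rot: [[-0.999, 0.048, 0.001], [0.048, 0.999, 0.0], [-0.001, 0.001, -1.0]]
wrist_force: [-0.5, 0.2, 3.4]
gripper_width: 0.337
```

Request:
play_rows --pt "0 0 -0.8 0 0 0 25" --pt "0 0 -2 0 0 0 25" --pt "0 0 -3.5 0 0 0 25" --pt "0.4 0 -5 0 0 0 25" --pt "1.2 -1 -6 0 0 0 25" --pt "2.2 -2.5 -6 0 0 0 25" --pt "3.2 -4 -6 0 0 0 25" --pt "4.19 -5.5 -6 0 0 0 25" --pt "4.19 -7 -6 0 0 0 25" --pt "4.19 -8.5 -6 0 0 0 25" --pt "4.19 -10 -6 0 0 0 25" --pt "4.19 -11.5 -6 0 0 0 25"

```text
time_s: 29.4
tcp_pos: [0.4937, -0.0208, 0.1699]
ee_rot: [[-0.999, 0.048, 0.001], [0.048, 0.999, 0.0], [-0.001, 0.0, -1.0]]
wrist_force: [1.0, -0.5, -0.1]
gripper_width: 0.336
```

Request:
play_rows --pt "0 -1.5 0 0 0 0 25" --pt "0 -3 0 0 0 0 25" --pt "0 -4 0 0 0 0 25" --pt "0 -4.6 0 0 0 0 25" --pt "0 -4.6 0 0 0 0 25" --pt "0 -4.6 0 0 0 0 25" --pt "0 -4.6 0 0 0 0 25" --pt "0 -4.6 0 0 0 0 25"

```text
time_s: 30.2
tcp_pos: [0.4887, -0.1335, 0.1696]
ee_rot: [[-0.999, 0.047, 0.0], [0.047, 0.999, 0.0], [-0.0, 0.0, -1.0]]
wrist_force: [0.3, -0.9, 0.1]
gripper_width: 0.337
```

Run:
```python
from h import *
c,T,s=wrist('w13');print(s['tcp_pos'])
im=c["pixels"][130:250,80:380]
cv2.imwrite("pics/w13c.png",cv2.cvtColor(cv2.resize(cv2.convertScaleAbs(im,alpha=1.8),None,fx=2.6,fy=2.6,interpolation=2),cv2.COLOR_RGB2BGR))
```

```text
[ 0.48873618 -0.13352245  0.16960353]
```

View pics/w13c.png

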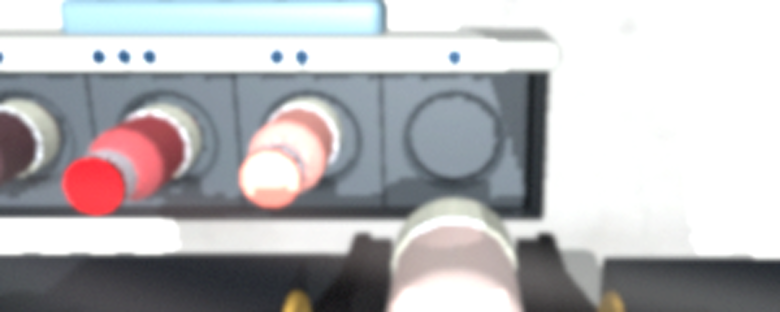

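Run:
```python
from h import *
c,T,s=wrist()
for u,v in ((453,136),): print(onz(c,(80+u/2.6-.3,130+v/2.6-.3),.025,T))
```

```text
[ 0.49143596 -0.13441036  0.025     ]
```

Request:
play_rows --pt "-0.05 -0.04 1.5 0 0 0 25" --pt "-0.05 -0.04 3 0 0 0 25" --pt "-0.05 -0.04 4 0 0 0 25" --pt "-0.05 -0.04 4.8 0 0 0 25" --pt "-0.05 -0.04 5.2 0 0 0 25" --pt "-0.05 -0.04 5.38 0 0 0 25" --pt "-0.05 -0.04 5.45 0 0 0 25" --pt "-0.05 -0.04 5.45 0 0 0 25" --pt "-0.05 -0.04 5.45 0 0 0 25"

```text
time_s: 31.2
tcp_pos: [0.4917, -0.1352, 0.0351]
ee_rot: [[-0.999, 0.047, 0.004], [0.047, 0.999, -0.0], [-0.004, -0.0, -1.0]]
wrist_force: [0.1, 1.4, 6.7]
gripper_width: 0.336
```

Request:
play_rows --pt "0 0 0 0 0 0 33" --pt "0 0 -0.02 0 0 0 38" --pt "0 0 -0.02 0 0 0 38" --pt "0 0 -0.02 0 0 0 38" --pt "0 0 -0.5 0 0 0 38" --pt "0 0 -1.5 0 0 0 38" --pt "0 0 -3 0 0 0 38" --pt "0 0 -4.5 0 0 0 38" --pt "0 0 -5.4 0 0 0 38" --pt "0 0 -5.4 0 0 0 38" --pt "0 0 -5.4 0 0 0 38"

```text
time_s: 32.3
tcp_pos: [0.4897, -0.1353, 0.169]
ee_rot: [[-0.999, 0.048, 0.001], [0.048, 0.999, 0.0], [-0.001, 0.001, -1.0]]
wrist_force: [-0.2, -0.3, -0.6]
gripper_width: 0.435
```

```bash
python3 pic.py g9;python3 - <<'E'
from h import *
c,T,s=wrist('w14');print(s['tcp_pos'],s["joints"])
im=c["pixels"][130:250,80:380]
cv2.imwrite("pics/w14c.png",cv2.cvtColor(cv2.resize(cv2.convertScaleAbs(im,alpha=1.5),None,fx=2.6,fy=2.6,interpolation=2),cv2.COLOR_RGB2BGR))
E
```

```text
32.45 [ 0.4889 -0.1353  0.1672] 0.43562854875391543 [-1.2 -0.2 -1. ]
[ 0.48893789 -0.13533218  0.16720429] [ 2.87928406e+00  1.35911511e+01 -2.04264958e+01 -1.76547036e-02
 -5.61341945e+01 -9.56297154e+01]
```

View pics/g9.png

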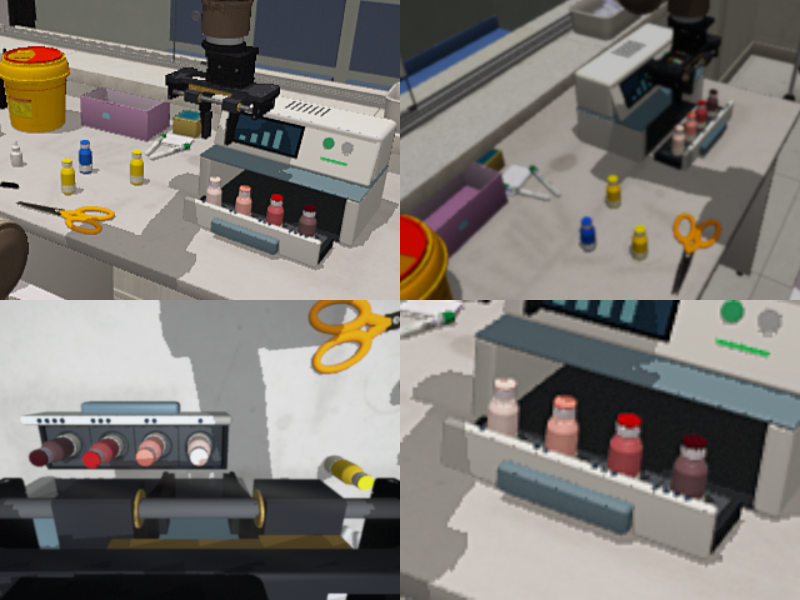

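View pics/w14c.png

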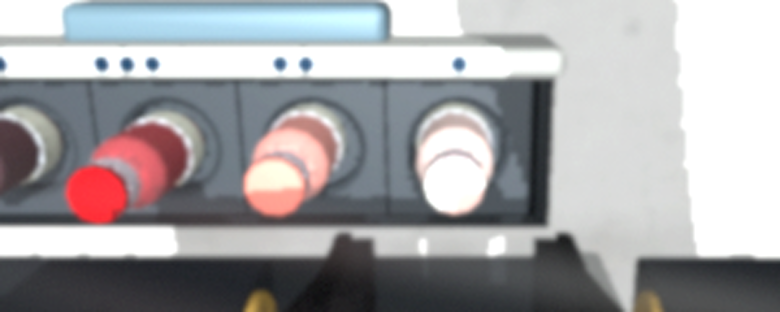

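Request:
play_rows --pt "0.3 0 -0.5 0 0 0 20" --pt "1.2 -0.5 -0.5 0 0 0 0" --pt "2.4 -1.5 -0.5 0 0 0 0" --pt "3.4 -2.5 -0.5 0 0 0 0" --pt "3.98 -3.4 -0.5 0 -1 0 0" --pt "3.98 -3.8 0 0 -2.5 0 0" --pt "3.98 -3.8 0 0 -4 0 0" --pt "3.98 -3.8 0 0 -4 0 0" --pt "3.98 -3.8 0 0 -4 0 0" --pt "3.98 -3.8 0 0 -4 0 0"

```text
time_s: 33.5
tcp_pos: [0.3869, -0.2256, 0.1692]
ee_rot: [[-0.938, 0.047, 0.342], [0.044, 0.999, -0.017], [-0.343, -0.001, -0.939]]
wrist_force: [0.1, -0.3, -0.0]
gripper_width: 0.009
```

```bash
python3 pic.py g10;python3 - <<'E'
from h import *
c,T,s=wrist('w15');print(T.round(4).tolist(),s["joints"].round(1))
E
```

```text
33.65 [ 0.3868 -0.2254  0.1685] 0.005358175432004367 [-0.6  0.4 -0. ]
[[-0.9387, 0.0471, 0.3415, 0.3868], [0.0442, 0.9989, -0.0163, -0.2254], [-0.3419, -0.0002, -0.9397, 0.1685], [0.0, 0.0, 0.0, 1.0]] [-11.6  -0.5 -37.9  -5.6 -32.9 -76.9]
```

View pics/g10.png

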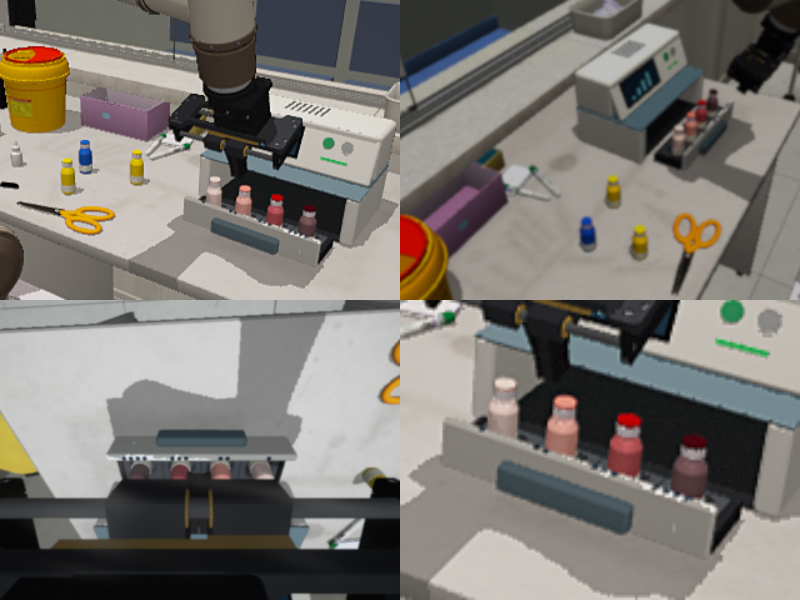

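Run:
```python
from h import *
c,T,s=wrist()
im=c["pixels"][150:230,120:400]
cv2.imwrite("pics/w15c.png",cv2.cvtColor(cv2.resize(cv2.convertScaleAbs(im,alpha=1.5),None,fx=2.8,fy=2.8,interpolation=2),cv2.COLOR_RGB2BGR))
for v in (164,168,172,176,180): print(v,onz(c,(258,v),.036,T).round(4))
```

```text
164 [ 0.4134 -0.223   0.036 ]
168 [ 0.4183 -0.2232  0.036 ]
172 [ 0.4233 -0.2234  0.036 ]
176 [ 0.4285 -0.2236  0.036 ]
180 [ 0.4337 -0.2238  0.036 ]
```

View pics/w15c.png

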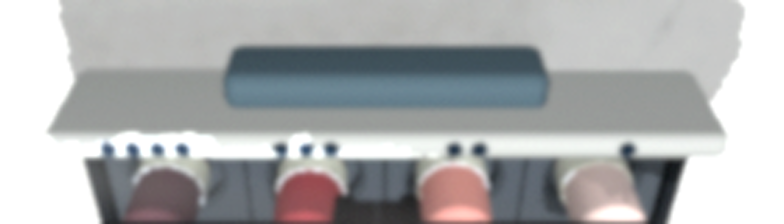

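Request:
play_rows --pt "0.5 0 1.4 0 0 0 0" --pt "1 0 2.8 0 0 0 0" --pt "1.5 0 4.1 0 0 0 0" --pt "1.8 0 5 0 0 0 0" --pt "2 0 5.5 0 0 0 0" --pt "2 0 5.5 0 0 0 0" --pt "2 0 5.5 0 0 0 0"

```text
time_s: 34.45
tcp_pos: [0.3864, -0.2256, 0.022]
ee_rot: [[-0.939, 0.047, 0.341], [0.045, 0.999, -0.016], [-0.342, -0.0, -0.94]]
wrist_force: [0.8, 0.5, 0.5]
gripper_width: 0.004
```

```bash
python3 pic.py g11;python3 -c "
from h import *
print(r.sense()['joints'].round(1))"
```

```text
34.6 [ 0.3865 -0.2255  0.023 ] 0.003692000003645859 [-0.4 -0.4  0.4]
[-13.1  16.4 -43.7 -19.3 -10.7 -61.2]
```

View pics/g11.png

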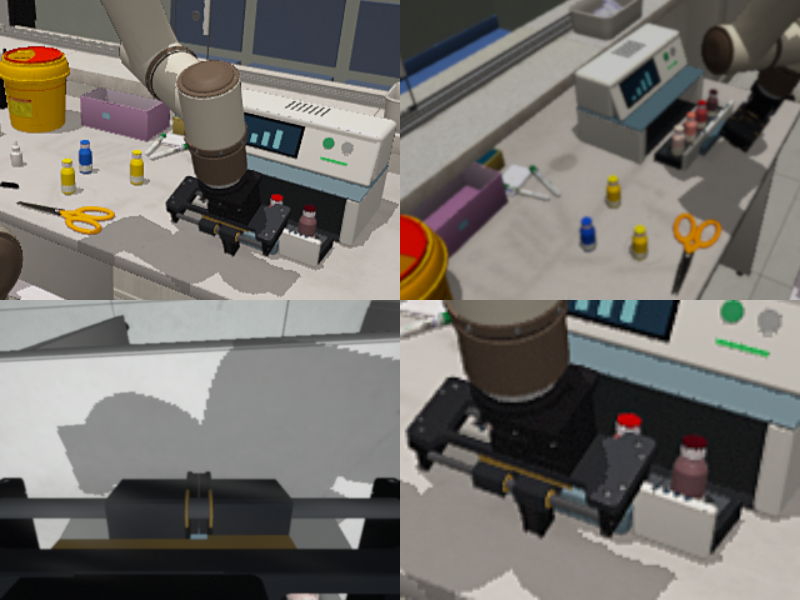

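Request:
play_rows --pt "-0.15 0 0.055 0 0 0 0" --pt "-0.3 0 0.11 0 0 0 0" --pt "-0.45 0 0.164 0 0 0 0" --pt "-0.6 0 0.218 0 0 0 0" --pt "-0.75 0 0.273 0 0 0 0" --pt "-0.9 0 0.328 0 0 0 0" --pt "-1.05 0 0.382 0 0 0 0" --pt "-1.2 0 0.437 0 0 0 0" --pt "-1.35 0 0.491 0 0 0 0" --pt "-1.5 0 0.546 0 0 0 0"

```text
time_s: 35.6
tcp_pos: [0.4251, -0.2272, 0.0216]
ee_rot: [[-0.939, 0.048, 0.34], [0.046, 0.999, -0.016], [-0.34, 0.001, -0.94]]
wrist_force: [-1.9, -0.7, 1.4]
gripper_width: 0.008
```

```bash
python3 pic.py g12;python3 -c "
from h import *
s=r.sense();print(s['joints'].round(1),s['ee_rot'].round(3).tolist())"
```

```text
35.75 [ 0.426  -0.2274  0.0219] 0.005371405661712045 [ 0.1 -0.3 -0.3]
[-11.5  18.8 -40.7 -15.7 -11.1 -66.4] [[-0.939, 0.048, 0.342], [0.045, 0.999, -0.016], [-0.342, -0.0, -0.94]]
```

View pics/g12.png

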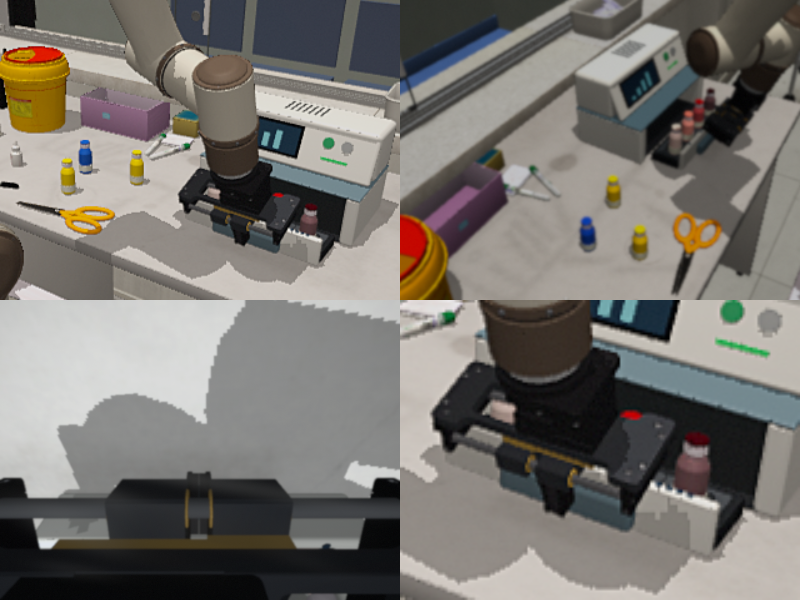

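Request:
play_rows --pt "-0.2 0 0.073 0 0 0 0" --pt "-0.4 0 0.146 0 0 0 0" --pt "-0.6 0 0.218 0 0 0 0" --pt "-0.8 0 0.291 0 0 0 0" --pt "-1.0 0 0.364 0 0 0 0" --pt "-1.2 0 0.437 0 0 0 0" --pt "-1.4 0 0.51 0 0 0 0" --pt "-1.6 0 0.582 0 0 0 0" --pt "-1.8 0 0.655 0 0 0 0" --pt "-2.0 0 0.728 0 0 0 0"

```text
time_s: 36.75
tcp_pos: [0.4793, -0.2299, 0.0219]
ee_rot: [[-0.939, 0.048, 0.341], [0.045, 0.999, -0.016], [-0.342, 0.0, -0.94]]
wrist_force: [-2.4, 0.7, -0.7]
gripper_width: 0.008
```

```bash
python3 pic.py g13;python3 -c "
from h import *
s=r.sense();print(s['joints'].round(1),s['ee_rot'].round(3).tolist())"
```

```text
36.9 [ 0.4804 -0.2302  0.0225] 0.01161030258074169 [-0.3 -0.5 -0.4]
[-10.   22.  -35.9 -11.5 -12.3 -71.9] [[-0.938, 0.048, 0.344], [0.044, 0.999, -0.017], [-0.344, -0.001, -0.939]]
```

View pics/g13.png

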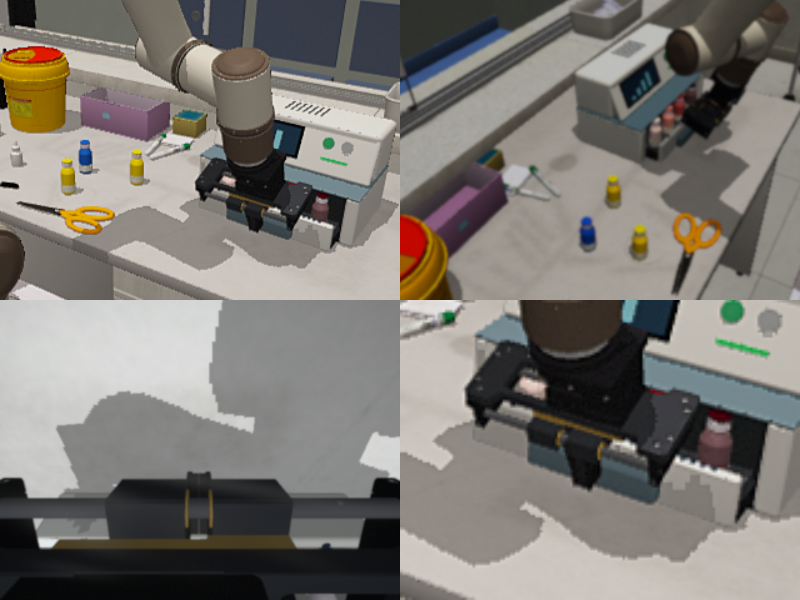

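Request:
play_rows --pt "-0.2 0 0.073 0 0 0 0" --pt "-0.4 0 0.146 0 0 0 0" --pt "-0.6 0 0.218 0 0 0 0" --pt "-0.8 0 0.291 0 0 0 0" --pt "-1.0 0 0.364 0 0 0 0" --pt "-1.2 0 0.437 0 0 0 0" --pt "-1.35 0 0.491 0 0 0 0" --pt "-1.45 0 0.528 0 0 0 0"

```text
time_s: 37.7
tcp_pos: [0.5181, -0.2318, 0.022]
ee_rot: [[-0.939, 0.048, 0.342], [0.045, 0.999, -0.016], [-0.342, -0.0, -0.94]]
wrist_force: [-2.9, -1.0, 2.1]
gripper_width: 0.004
```

Request:
play_rows --pt "-0.08 0 0.029 0 0 0 0" --pt "-0.16 0 0.058 0 0 0 0" --pt "-0.24 0 0.087 0 0 0 0"

```text
time_s: 38.0
tcp_pos: [0.5209, -0.2317, 0.021]
ee_rot: [[-0.941, 0.049, 0.336], [0.047, 0.999, -0.015], [-0.336, 0.002, -0.942]]
wrist_force: [-11.4, -1.6, 8.5]
gripper_width: 0.007
```

```bash
python3 pic.py g14;python3 -c "
from h import *
s=r.sense();print(s['joints'].round(1),s['ee_rot'].round(3).tolist())"
```

```text
38.15 [ 0.5207 -0.2317  0.0209] -0.00019480560692338136 [-8.4 -1.1  5.3]
[ -9.1  24.6 -31.7  -9.  -14.3 -75.4] [[-0.941, 0.049, 0.336], [0.047, 0.999, -0.015], [-0.336, 0.002, -0.942]]
```

View pics/g14.png

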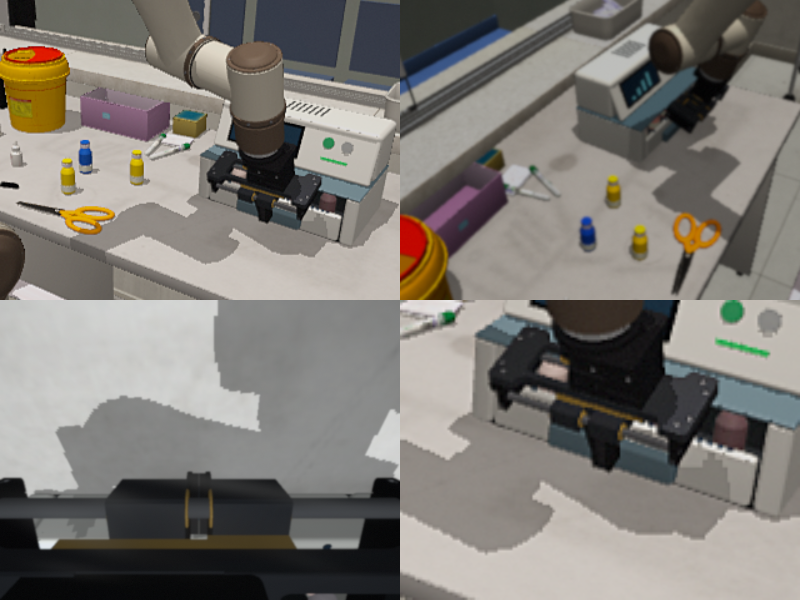

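Request:
play_rows --pt "-0.05 0 0.018 0 0 0 0" --pt "-0.1 0 0.036 0 0 0 0" --pt "-0.1 0 0.036 0 0 0 0"

```text
time_s: 38.45
tcp_pos: [0.5209, -0.2316, 0.0203]
ee_rot: [[-0.942, 0.05, 0.332], [0.048, 0.999, -0.014], [-0.332, 0.003, -0.943]]
wrist_force: [-13.2, 0.8, 8.9]
gripper_width: 0.001
```

Run:
```python
from h import *
S=r.capture("scene")["pixels"]; print(r.sense()["tcp_pos"])
cv2.imwrite("pics/z2.png",cv2.cvtColor(cv2.resize(S[170:270,280:420],(798,570),interpolation=2),cv2.COLOR_RGB2BGR))
```

```text
[ 0.52092697 -0.23158894  0.0203193 ]
```

View pics/z2.png

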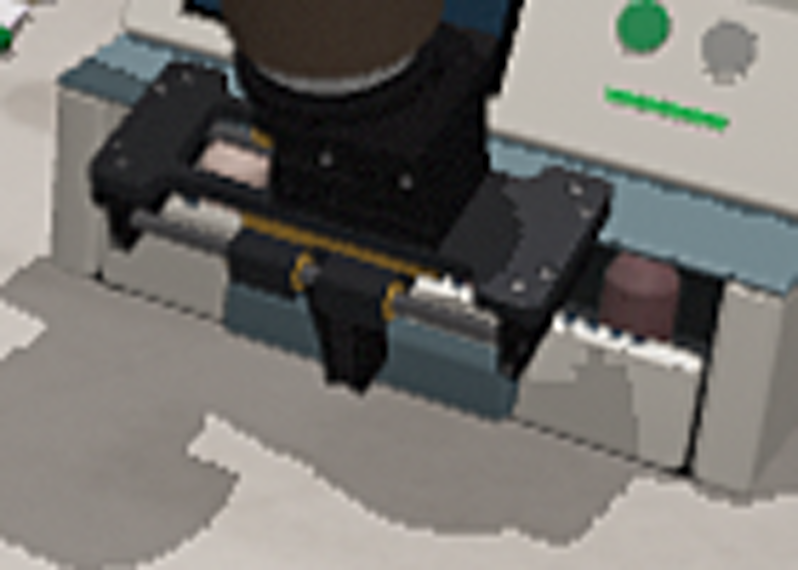

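Request:
play_rows --pt "0.3 0 -0.11 0 0 0 0" --pt "0.8 0 -0.29 0 0 0 0" --pt "1.6 0 -0.58 0 0 0 0" --pt "2.6 0 -0.95 0 0 0 0" --pt "3.8 0 -1.38 0 0 0 0" --pt "4.3 0 -3 0 0 0 0" --pt "5 0 -5 0 0 0 0" --pt "5 0 -6.5 0 0 0 0" --pt "5 0 -6.5 0 0 0 0" --pt "5 0 -6.5 0 0 0 0"

```text
time_s: 39.5
tcp_pos: [0.3542, -0.224, 0.1333]
ee_rot: [[-0.937, 0.048, 0.346], [0.045, 0.999, -0.017], [-0.347, -0.001, -0.938]]
wrist_force: [0.4, -0.8, 0.1]
gripper_width: 0.01
```

```bash
python3 pic.py g15
python3 - <<'E'
from h import *
c,T,s=wrist("w16");print(T.round(4).tolist())
S=r.capture("scene")["pixels"]
cv2.imwrite("pics/z3.png",cv2.cvtColor(cv2.resize(S[170:270,280:420],(798,570),interpolation=2),cv2.COLOR_RGB2BGR))
E
```

```text
39.65 [ 0.3536 -0.2237  0.1308] 0.00855259913135337 [ 0.1  0.5 -0.8]
[[-0.9393, 0.0479, 0.3399, 0.3536], [0.0453, 0.9988, -0.0157, -0.2237], [-0.3402, 0.0006, -0.9403, 0.1308], [0.0, 0.0, 0.0, 1.0]]
```

View pics/z3.png

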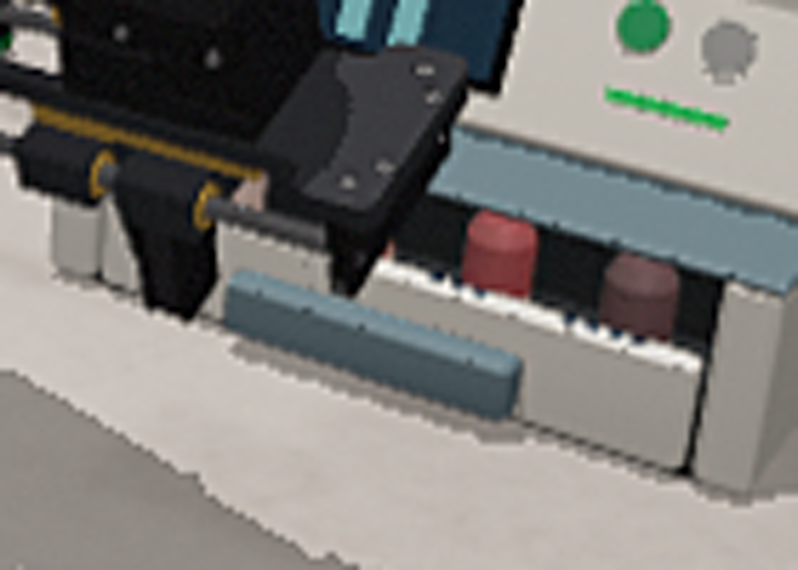

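View pics/w16.png

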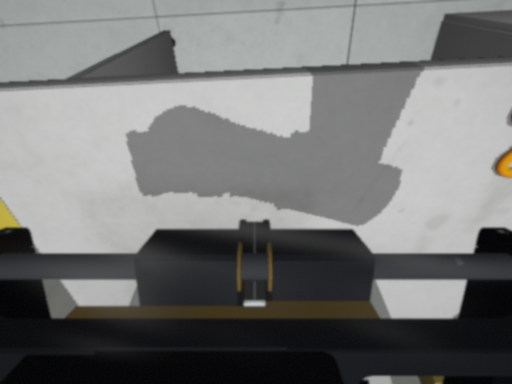

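Request:
play_rows --pt "-0.5 0 -1.5 0 0 0 0" --pt "-1 0 -3 0 1 0 0" --pt "-1.62 0 -4.48 0 2 0 0" --pt "-1.62 0 -4.48 0 3 0 0" --pt "-3 0 -4 0 4 0 0" --pt "-4.6 0 -3.4 0 4 0 0" --pt "-6.3 0 -2.7 0 4 0 0" --pt "-8.2 0.1 -2.08 0 4 0 0" --pt "-8.2 0.1 -2.08 0 4 0 0" --pt "-8.2 0.1 -2.08 0 4 0 0" --pt "-8.2 0.1 -2.08 0 4 0 0"

```text
time_s: 40.85
tcp_pos: [0.5277, -0.2297, 0.2498]
ee_rot: [[-0.999, 0.048, -0.002], [0.048, 0.999, 0.0], [0.002, 0.0, -1.0]]
wrist_force: [0.1, 0.3, 0.6]
gripper_width: 0.004
```

```bash
python3 pic.py g16
python3 - <<'E'
from h import *
c,T,s=wrist("w17");print(T.round(4).tolist())
im=c["pixels"][110:250,130:400]
cv2.imwrite("pics/w17c.png",cv2.cvtColor(cv2.resize(im,None,fx=2.9,fy=2.9,interpolation=2),cv2.COLOR_RGB2BGR))
E
```

```text
41.0 [ 0.5275 -0.2299  0.2515] 0.007020843492299692 [ 0.3  0.7 -0.2]
[[-0.9988, 0.0483, 0.0007, 0.5275], [0.0483, 0.9988, -0.0001, -0.2299], [-0.0007, -0.0, -1.0, 0.2515], [0.0, 0.0, 0.0, 1.0]]
```

View pics/g16.png

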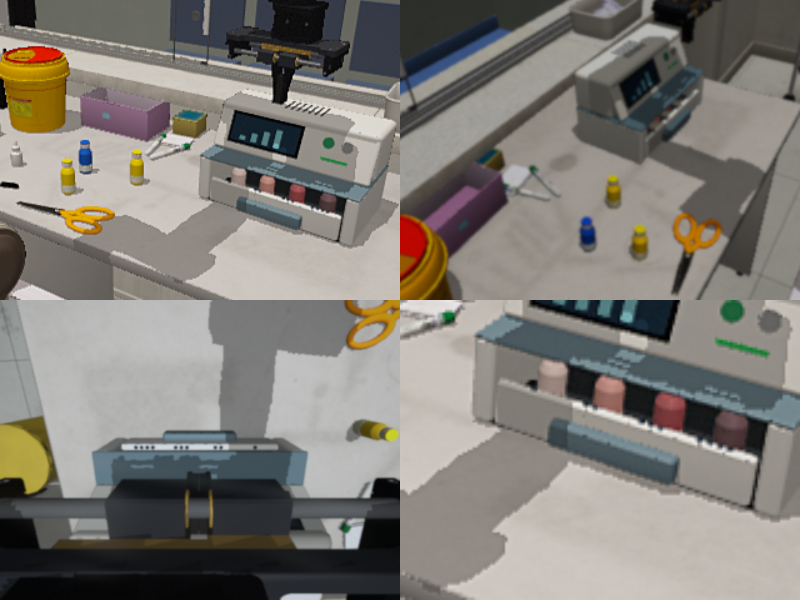

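View pics/w17c.png

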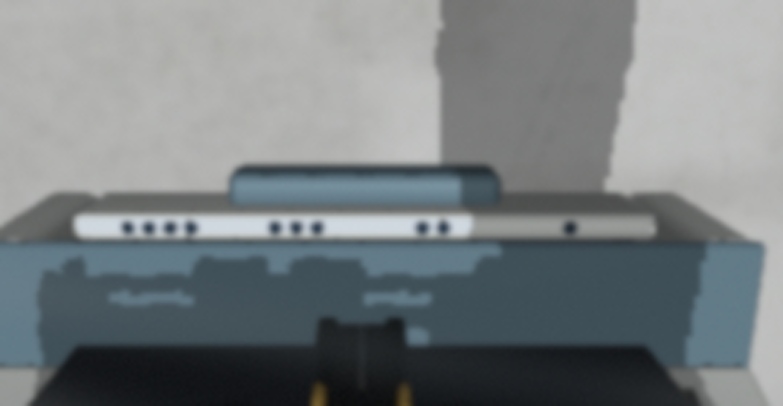

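Run:
```python
from h import *
c,T,s=wrist()
f=lambda u,v:(130+u/2.9-.3,110+v/2.9-.3)
ax=np.array([.9988,-.048,0])
P={}
for n,u,v,z in (("pull",365,168,.036),("lid",365,242,.101),("dot1",570,228,.056),("dot23",318,228,.056),("front bottom/edge",365,213,.056),("housingbase_front",640,192,.0)):
    p=onz(c,f(u,v),z,T);print(n,p.round(4),"along",round(p@ax,4))
for p in ((.4479,-.1317,0),(.4449,-.1936,0),(.4421,-.2553,0)): print(np.dot(p,ax))
print("wells",[np.dot(p,ax) for p in((.4886,-.1355,0),(.4857,-.1961,0),(.4823,-.2577,0))])
```

```text
pull [ 0.5288 -0.2286  0.036 ] along 0.5391
lid [ 0.5453 -0.2296  0.101 ] along 0.5557
dot1 [ 0.5567 -0.1372  0.056 ] along 0.5626
dot23 [ 0.5512 -0.251   0.056 ] along 0.5626
front bottom/edge [ 0.5452 -0.2294  0.056 ] along 0.5556
housingbase_front [ 0.5556 -0.0876  0.    ] along 0.5591
0.45368412
0.45365892
0.45382388
wells [np.float64(0.49451768), np.float64(0.49452996000000005), np.float64(0.49409084)]
```

Run:
```python
from station import r
print(r.sense()["wrist_force"]); print(r.finish_job())
```

```text
[-0.59711992 -0.47517314  0.43988183]
the job is handed in; nothing more can be done
None
```

I put the four calibrator vials in the drawer in order of shade, from pale pink in the one-dot well to dark maroon in the four-dot well. I then pushed the drawer shut with the closed fingertips and handed the job in after about 41 s. The yellow and blue look-alikes were left untouched.

**Seating:** Three vials bottomed out with the gripper 14.9–15.0 mm above its pick-up height, and the fourth, the red one, about 15 mm. The cap of the red vial, the only one I measured after release, was within about 2 mm of its well's axis. The last pictures show all four upright at even heights.

**Drawer:** It met a hard stop at about 13 N. The dots on the drawer front had moved about 109 mm, against about 108 mm estimated to shut, so it should be fully closed.

**Disagreements:** The gap from the pull to the housing step measured 16.6 mm, against 15 mm expected when shut. That is within what I can measure from the pictures. The drawer also crept in about 2–3 mm while I was placing the vials, so I corrected the last placement for it. The tool reported no verdict when I handed in.

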